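# Set up a strap clamp on a fixture plate

### The job

Set up the strap clamp on the fixture plate: lay the short square bar in the long milled seat, and in the other seat the packing block that is just as high as the bar. When both are down in their seats, lay the slotted strap level across the two with the stud up through its slot, lengthwise from bar to block and its ends lying evenly over them, and last slip the shaft collar down over the stud flat onto the strap, ready for the nut. Leave the other parts on the bench where they lie.

Things in the scene. Friction and masses are not known exactly. Their poses are not given: they have to be found in the camera images.
- fixture_plate: fixed grey metal plate 168 (x) x 190 (y) x 18 mm; origin under its centre, on the bench. Stud, 14 mm diameter, on the origin axis, conical tip, top at z 70 mm; jam nut at its foot to z 28. Seats 3 mm deep (floors at z 15): long one 24 (x) x 168 (y) mm centred at x -54, y 0, for the bar; short one 55 (x) x 39 (y) centred at x 50, y 0, for the block. Four screw heads 6 mm proud at x -24 and 66, y +-76
- work_bar: square bright steel bar, 18 x 18 mm across and 160 mm long (along its y); origin at the centre of its underside
- low_block: dark steel packing block, 48 (x) x 32 (y) x 18 mm high with a 10 mm hole in the middle of its top; origin at the centre of its underside
- high_block: another dark steel packing block, 40 (x) x 32 (y) x 32 mm high with a 10 mm hole in the middle of its top, too high for this job; origin at the centre of its underside; leave it alone
- strap: flat dark steel clamp strap, 136 (x) x 40 (y) x 14 mm thick, with a central through slot 46 mm long (along x) and 19 mm wide; both ends alike; origin at the centre of its underside, in the middle of the slot
- collar: plain bright steel shaft collar, a ring 42 mm outside diameter, 14 mm high, with a bore of about 18 mm; z is its axis; origin at the centre of its underside
- bush: flanged brass bush, a ring 41 mm in diameter, 35 mm high, standing upright, a bystander; origin at the centre of its underside; leave it alone
- thin_rod: thin round metal rod, 12 mm across and 200 mm long (along its y), a bystander; origin at the centre of its underside; leave it alone
Things that resemble listed ones, but are neither listed nor needed, are in the scene too. Leave any red look-alike of the collar alone.

How it is judged:
By the outcome, as a careful person would: the job done as asked, in the order asked, and still so for the second after the job is handed in, with the robot touching nothing.
It also fails if it takes over 136 s, if anything falls off the work surface, if the arm or the gripper's body presses on something with over 40 N, if the wrist force passes 120 N, or if a joint passes its speed limit or range.

### The arm

A 7-joint arm with a two-finger parallel gripper is mounted at the origin on a cart in front of the work surface, level with it; the furniture and walls round the work are solid. World frame = base frame: x ahead of the robot, y to its left, z up, the work surface at z = 0. Lengths are in m, angles in rad, forces in N, time in s.
With the tool pointing down it reaches from about 0.425 to 0.8 m from the base axis. Payload 8.3 kg.
Tool frame: the origin (TCP) lies midway between the tips of the shut fingers; the grasp point (between the pads) lies 19 mm behind it (r.grip_point_offset is the distance from the TCP to the grasp point, in m); z points along the fingers, y is the direction in which the jaws open and shut (so a half turn about z gives the same grasp; the last joint's range is limited). The gripper opens to 85 mm and grips with 20 to 120 N. Pads are 22 mm wide; open, the fingers measure 114 mm over their backs; the gripper's body (76 mm by 85 mm) begins 54 mm behind the grasp point. The pads swing forward as they close: fully open they stand 13 mm farther back than shut.
Start: joints at [-1.197, 0.383, 0.016, 1.37, -0.006, 1.388, -0.046], TCP at [0.264, 0.566, 0.231] pointing down, gripper open.
Joint ranges: [-2.95, 2.95], [-0.25, 2.06], [-1.52, 1.56], [0.18, 2.33], [-1.44, 4.58], [0.02, 2.06], [-3.01, 3.01]. Speed limits (rad/s): [2.39, 2.39, 3.01, 3.01, 3.14, 3.14, 3.14].

### API

Orientations are given as a rotation vector (axis times angle).
In Python, from workcell import r gives the robot as it stands.
- The arm moves only by the shell command python3 -m crank 'ROWS' [FORCE]. ROWS is text: rows parted by semicolons, each of 7 numbers parted by spaces: the shift along the tool's x, y, z in mm, then the turn, a rotation vector about the tool's x, y, z in degrees, then the opening in per cent of the stroke, from 0 (shut) to 100 (fully open). A call has 1 to 10 rows; each row shifts and turns the commanded pose from where the row before left it, along the tool's axes as they then stand; what a row does not reach is not made up. A row lasts 1/10 s, in which the tool goes at most 50 mm and 8.59 degrees, less where a joint would pass 70% of its speed; a pose out of reach is approached as far as the arm can. A call is refused whole if a number of a shift passes 50 or a number of a turn 8.59, either way. A call with a gripper value outside its range is refused whole. The fingers move at their own pace and stop on an object; FORCE is the grip in N (left out, the last holds). Time passes only in rows, so rows that do not move let the fingers close. It gives the time, the measured TCP pose, the force and the opening at its end, in the units of the state.
- r.get_state(): the state, without advancing time (a new reading comes with each control period).
- r.get_image(name): name is "scene" or "top" or "wrist"; returns a dict with "frame" (384x512x3 uint8, blue, green, red), "depth" (384x512 float32, m along the optical axis (not along the pixel's ray), 0 where there is no reading), "fx", "fy", "cx", "cy" (pixels), "view" (4x4, takes a point from world to camera coordinates); the wrist camera has in their place "tool_from_camera" (4x4, takes a point from camera to tool coordinates, whose origin is the TCP and whose axes are the flange's). Camera axes: x right, y down, z forward; pixel columns grow to the right and rows downward; lengths in m; the calibration is good to about 2 mm. The wrist camera is an equidistant fisheye: a pixel r from the principal point sees the ray r / f radians off the axis. A picture is of the moment at which its call begins: read the wrist's pose just before it.
- r.sign_off(): hands the job in, once; it reports no verdict.
Trained networks look in the newest picture that a camera, given by its name, has taken for a name from the list of things; names that differ only in an ending like _2 or _b are one class to them, and where a whole thing is asked for, a point or a joint stands for the part that bears it (a point fixed in the world has none). Each returns a list of dicts, best first, with "score" (0 to 1); they miss things now and then, are a little off and sometimes report something else, mostly with a low value. They report only what shows in the picture. A call takes as long as a camera call. They do not tell look-alikes from the thing itself.
- r.cut_out(name, camera): "pixels" (384x512 bool, what is visible of it) and "location" ([row, column] in pixels, amid what is visible of it).
The state is a dict: "time": time; "q": joint angles; "joint_velocities": joint speeds; "joint_efforts": joint torques, N m; "ee_pos": TCP position; "tool_rot": TCP orientation; "contact_force": force on the tool from outside, world axes, zero at the start; "moment": the same for the moment, N m; "gripper_width": finger opening in m.
Only numpy, scipy, OpenCV 4.12 (cv2) and the standard library are available. Lean on these libraries where they do the work, as an engineer would, in place of code of your own. Each camera call takes 0.05 s, during which the arm holds its last target.

## Working session

There is one attempt and no reset: what is moved stays moved. The work goes in short steps, Python scripts to look and compute and a shell command to move; the robot and the scene stay as the last step left them, time stands still between calls to the robot, and variables do not carry over. Pictures are saved under pics/ and viewed, and the job is handed in when it is done.

```bash
ls; mkdir -p pics
python3 - <<'E'
from workcell import r
import cv2,numpy as np
print(r.get_state())
for n in ["scene","top","wrist"]:
    d=r.get_image(n); cv2.imwrite(f"pics/{n}0.png",d["frame"])
    print(n,{k:(v if not hasattr(v,'shape') or v.size<20 else v.shape) for k,v in d.items()})
E
```

```text
pics
{'time': 0.0, 'q': array([-1.19691345,  0.3842324 ,  0.01638771,  1.37116354, -0.00631757,
        1.38820756, -0.04647064]), 'joint_velocities': array([-0.00084349,  0.00024272,  0.00025183, -0.0013404 , -0.00060722,
        0.00122612,  0.00078345]), 'joint_efforts': array([ 5.33705734e-04, -6.27593207e+01,  8.44443273e-01, -3.71820045e+01,
        1.65434601e-02,  1.39157780e-02, -1.97796356e-05]), 'ee_pos': array([0.26414568, 0.56587591, 0.23027832]), 'tool_rot': array([-6.80450435e-01, -3.06660349e+00,  3.01586285e-03]), 'contact_force': array([-0.3227979 ,  0.83691632, -0.08787819]), 'moment': array([ 0.01419153, -0.01586057,  0.00067758]), 'gripper_width': 0.08554757673124588}
scene {'frame': (384, 512, 3), 'depth': (384, 512), 'fx': 422.6203138216168, 'fy': 422.6203138216168, 'cx': 258.6831928014112, 'cy': 188.98123998017329, 'view': array([[ 0.83439903, -0.55110482, -0.00785725, -0.39552276],
       [-0.27260315, -0.40026027, -0.8749167 ,  0.19350888],
       [ 0.47902587,  0.73217156, -0.48420969,  1.13103563],
       [ 0.        ,  0.        ,  0.        ,  1.        
[... 226 characters left out ...]
       [-0.99405675,  0.00472456, -0.10876057,  0.50978809],
       [ 0.10879908,  0.00884905, -0.99402437,  1.3706263 ],
       [ 0.        ,  0.        ,  0.        ,  1.        ]])}
wrist {'frame': (384, 512, 3), 'depth': (384, 512), 'fx': 297.3186396354542, 'fy': 297.3186396354542, 'cx': 254.37393482858917, 'cy': 188.73184853501894, 'tool_from_camera': array([[-1.20595856e-03, -9.48680018e-01, -3.16235305e-01,
         8.27140964e-02],
       [ 9.99998992e-01, -1.38096674e-03,  3.29306075e-04,
         9.71033311e-04],
       [-7.49116533e-04, -3.16234590e-01,  9.48680728e-01,
        -1.42654403e-01],
       [ 0.00000000e+00,  0.00000000e+00,  0.00000000e+00,
         1.00000000e+00]])}
```

View pics/top0.png

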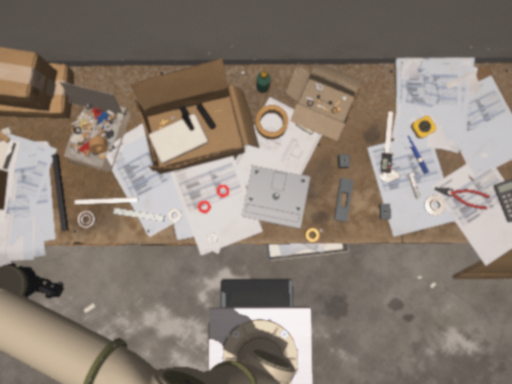

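View pics/scene0.png

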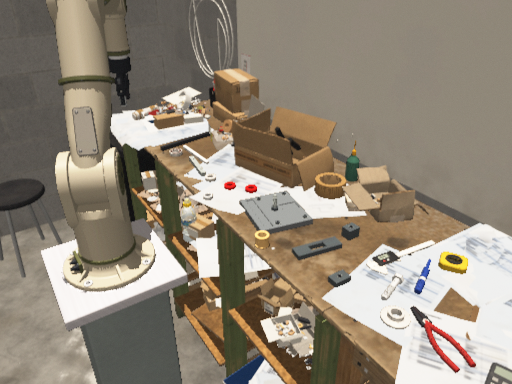

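View pics/wrist0.png

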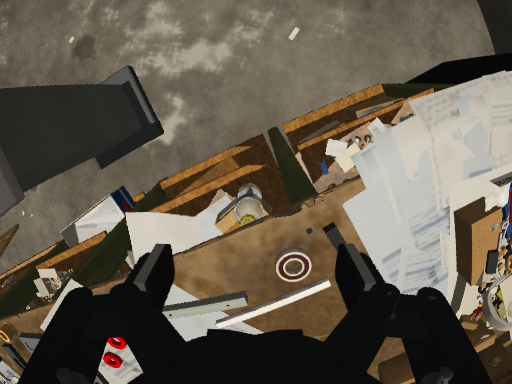

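```bash
cat > h.py <<'E'
from workcell import r
import cv2,numpy as np
from scipy.spatial.transform import Rotation as R
def world_pts(d,mask=None):
    dep=d["depth"]; ok=dep>0
    if mask is not None: ok&=mask
    v,u=np.nonzero(ok); z=dep[v,u]
    if "view" in d:
        P=np.c_[(u-d["cx"])/d["fx"]*z,(v-d["cy"])/d["fy"]*z,z]
        T=np.linalg.inv(d["view"])
    else:
        dx=(u-d["cx"]);dy=(v-d["cy"]); rr=np.hypot(dx,dy)+1e-9; th=rr/d["fx"]
        t=np.tan(th)*z
        P=np.c_[dx/rr*t,dy/rr*t,z]
        T=d["T"]
    return P@T[:3,:3].T+T[:3,3],u,v
def wrist():
    s=r.get_state(); d=r.get_image("wrist")
    W=np.eye(4);W[:3,:3]=R.from_rotvec(s["tool_rot"]).as_matrix();W[:3,3]=s["ee_pos"]
    d["W"]=W; d["T"]=W@d["tool_from_camera"]; return d,s
def rect(P):
    (c,wh,a)=cv2.minAreaRect(P[:,:2].astype(np.float32)*1000)
    return np.round(c,1),np.round(wh,1),round(a,1)
def proj(d,X):
    X=np.atleast_2d(X)
    if "view" in d:
        c=X@d["view"][:3,:3].T+d["view"][:3,3]
        return np.c_[c[:,0]/c[:,2]*d["fx"]+d["cx"],c[:,1]/c[:,2]*d["fy"]+d["cy"]]
    T=np.linalg.inv(d["T"]); c=X@T[:3,:3].T+T[:3,3]
    rr=np.hypot(c[:,0],c[:,1]); th=np.arctan2(rr,c[:,2])*d["fx"]
    return np.c_[c[:,0]/rr*th+d["cx"],c[:,1]/rr*th+d["cy"]]
NAMES=["fixture_plate","work_bar","low_block","high_block","strap","collar","bush","thin_rod"]
E
python3 - <<'E'
from h import *
d=r.get_image("top")
for n in NAMES:
    for o in r.cut_out(n,"top"):
        P,u,v=world_pts(d,o["pixels"])
        zt=np.percentile(P[:,2],80) if len(P) else 0
        print(n,round(o["score"],2),np.round(o["location"]),len(P),np.round(np.percentile(P[:,2],[5,50,95])*1000), *(rect(P) if len(P)>3 else []))
f=d["frame"][130:270,40:460]
cv2.imwrite("pics/topcrop_l.png",cv2.resize(f[:,:210],None,fx=3.8,fy=3.8,interpolation=cv2.INTER_CUBIC))
cv2.imwrite("pics/topcrop_r.png",cv2.resize(f[:,200:],None,fx=3.6,fy=3.6,interpolation=cv2.INTER_CUBIC))
E
```

```text
fixture_plate 0.61 [195. 276.] 3196 [11. 17. 23.] [499.9 -50.6] [195.7 176. ] 78.3
fixture_plate 0.17 [195. 337.] 539 [-1. 13. 18.] [ 487.9 -270.2] [ 47.5 140.3] 79.2
work_bar 0.86 [219. 139.] 325 [ 1. 17. 22.] [441.1 387.5] [166.6  21.5] 81.2
low_block 0.67 [207. 385.] 160 [ 9. 17. 21.] [ 447.8 -396.8] [33.9 47.3] 89.3
low_block 0.59 [196. 276.] 3138 [12. 17. 23.] [498.9 -51.1] [189.8 172. ] 78.3
high_block 0.49 [163. 340.] 162 [ 3. 29. 35.] [ 607.8 -273.1] [39.  42.5] 1.0
high_block 0.49 [216. 143.] 257 [12. 17. 22.] [440.8 383.1] [157.2  17.6] 81.9
strap 0.85 [199. 344.] 458 [ 6. 13. 18.] [ 486.6 -266.7] [ 40.7 136.1] 79.6
collar 0.66 [213. 175.] 137 [-1. 12. 18.] [442.  270.8] [43.8 39.7] 6.5
collar 0.63 [190. 219.] 94 [ 7. 13. 17.] [517. 120.] [36.  36.4] 89.8
thin_rod 0.74 [200. 111.] 277 [-1. 11. 16.] [487.7 490.2] [ 17.5 197. ] 1.8
```

View pics/topcrop_l.png

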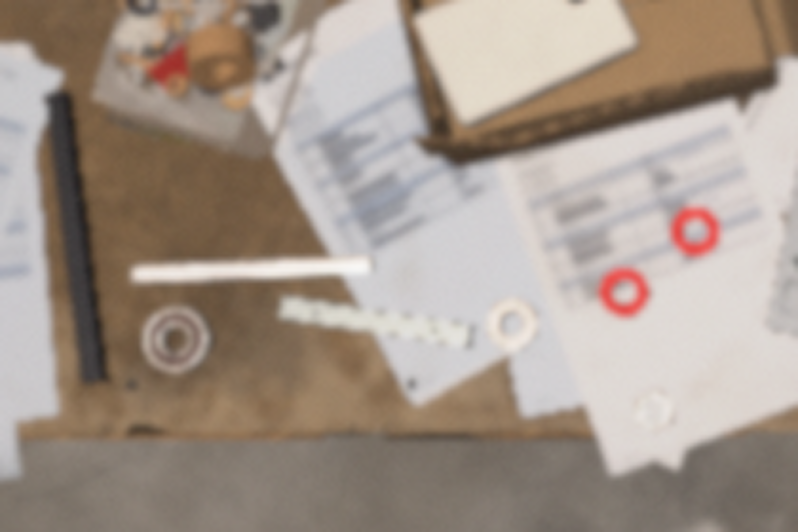

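View pics/topcrop_r.png

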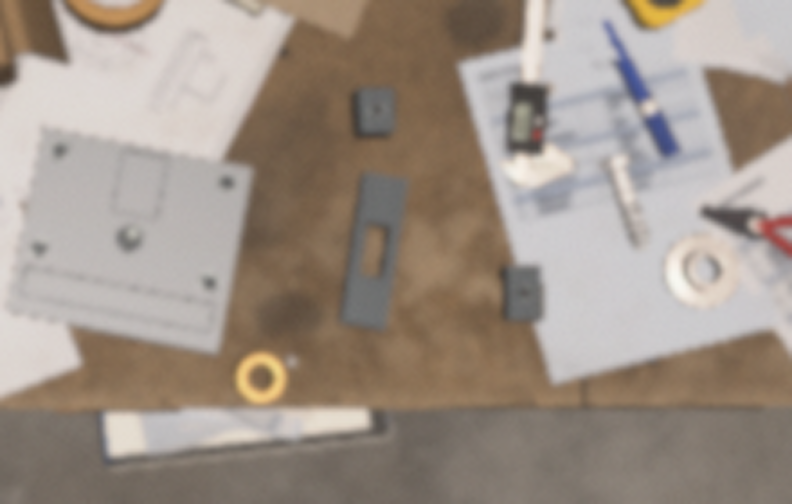

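```bash
cat >> h.py <<'E'
def goto(x,y,z,jaw,n=None):
    """target TCP mm, jaw = world angle deg of tool y axis (mod 180), tool down. prints turn then shift"""
    s=r.get_state(); M=R.from_rotvec(s["tool_rot"]).as_matrix()
    cur=np.degrees(np.arctan2(M[1,1],M[0,1]))
    dj=(jaw-cur+90)%180-90
    a=np.radians(cur+dj); Y=np.array([np.cos(a),np.sin(a),0]);Z=np.array([0,0,-1.]);X=np.cross(Y,Z)
    G=np.c_[X,Y,Z]
    turn=np.degrees(R.from_matrix(M.T@G).as_rotvec())
    dp=np.array([x,y,z])-s["ee_pos"]*1000
    print("t",round(s["time"],2),"tcp",np.round(s["ee_pos"]*1000,1),"jaw",round(cur,2),"w",round(s["gripper_width"]*1000,1),"F",np.round(s["contact_force"],1),"q7",round(s["q"][6],2))
    print("turn tool deg",np.round(turn,2),"then shift tool mm",np.round(G.T@dp,1)," | shift w/o turn",np.round(M.T@dp,1),"tilt",np.round(M[:,2],4))
E
python3 - <<'E'
from h import *
M=R.from_rotvec(r.get_state()["tool_rot"]).as_matrix(); print(np.round(M,3))
goto(441,387,150,-8.8)
d,s=wrist(); cv2.imwrite("pics/w1.png",d["frame"])
d2=dict(d); d2["T"]=d["tool_from_camera"]
m=np.zeros((384,512),bool); m[230:330,100:400]=1
P,u,v=world_pts(d2,m)
k=(P[:,2]>-0.06)&(P[:,2]<0.02)
for sg in (1,-1):
    q=P[k&(sg*P[:,1]>0)]; print(len(q),np.round(np.percentile(q,[1,50,99],axis=0)*1000,1))
E
```

```text
[[-0.906  0.423 -0.   ]
 [ 0.423  0.906  0.   ]
 [ 0.    -0.    -1.   ]]
t 0.6 tcp [264.3 566.3 231.3] jaw 64.98 w 85.2 F [-0.6  0.8  0.1] q7 -0.05
turn tool deg [-0.   -0.   73.78] then shift tool mm [-150.2  202.    81.3]  | shift w/o turn [-235.9  -87.8   81.3] tilt [-1.e-04  0.e+00 -1.e+00]
2272 [[ -9.   43.2 -59.7]
 [  8.6  44.4 -38.6]
 [ 14.8  57.1 -14.3]]
2349 [[ -8.9 -60.5 -59.7]
 [  8.7 -42.8 -39.1]
 [ 14.8 -41.2 -14.3]]
```

```bash
python3 -m crank '-40 -14 15 0 0 0 100; -40 -14 15 0 0 0 100; -40 -15 15 0 0 0 100; -40 -15 15 0 0 0 100; -40 -15 15 0 0 0 100; -36 -15 15 0 0 0 100'; python3 -m crank '0 0 0 0 0 8.2 100;0 0 0 0 0 8.2 100;0 0 0 0 0 8.2 100;0 0 0 0 0 8.2 100;0 0 0 0 0 8.2 100;0 0 0 0 0 8.2 100;0 0 0 0 0 8.2 100;0 0 0 0 0 8.2 100;0 0 0 0 0 8.2 100;0 0 0 0 0 0 100'
python3 - <<'E'
from h import *
goto(441,387,100,-8.8)
d,s=wrist(); cv2.imwrite("pics/w2.png",cv2.resize(d["frame"],(768,576)))
for n in ["work_bar","collar","thin_rod"]:
    for o in r.cut_out(n,"wrist"):
        P,u,v=world_pts(d,o["pixels"])
        zt=np.percentile(P[:,2],90); T=P[P[:,2]>zt-0.005]
        print(n,round(o["score"],2),np.round(o["location"]),len(P),np.round(np.percentile(P[:,2],[5,50,95])*1000,1), *rect(T))
E
```

```text
time: 1.25
ee_pos: [0.4425, 0.385, 0.141]
tool_rot: [0.682, 3.066, 0.001]
contact_force: [1.4, -0.1, -0.1]
gripper_width: 0.0852
time: 2.25
ee_pos: [0.4409, 0.3869, 0.1413]
tool_rot: [2.388, 2.041, 0.0]
contact_force: [-0.7, 0.1, -0.4]
gripper_width: 0.0853
t 2.25 tcp [440.9 386.9 141.3] jaw -8.95 w 85.3 F [-0.7  0.1 -0.4] q7 -0.83
turn tool deg [ 0.   -0.   -0.15] then shift tool mm [ 0.1  0.1 41.3]  | shift w/o turn [ 0.1  0.1 41.3] tilt [ 1.e-04 -0.e+00 -1.e+00]
work_bar 0.86 [176. 260.] 3051 [16.6 17.9 19. ] [443.4 384.5] [159.   18.2] 81.0
collar 0.88 [272. 270.] 978 [ 2.7 13.4 14.6] [440.7 271.6] [41.6 41.1] 77.7
collar 0.68 [324. 304.] 384 [ 3.1 12.5 14.3] [472.3 186.2] [21.2 40.4] 51.7
thin_rod 0.94 [ 85. 293.] 2438 [ 5.8 11.9 13.2] [488.5 472.8] [ 13.  164.2] 1.9
thin_rod 0.39 [273. 270.] 1064 [ 1.1 13.3 14.6] [440.7 271.6] [41.6 41.1] 77.7
thin_rod 0.28 [374. 376.] 114 [ 1.9 10.4 18. ] [532.1 201.1] [ 15.8 399.3] 18.5
```

View pics/w2.png

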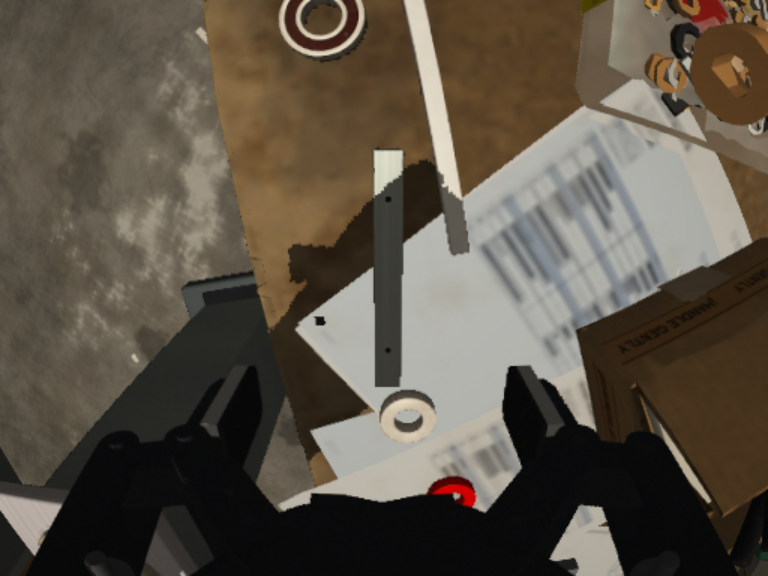

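```bash
python3 -c "
from h import *
goto(443.4,384.5,6,-9)"
```

```text
t 2.45 tcp [440.9 386.8 141.3] jaw -8.63 w 85.4 F [ 0.5 -0.1  0.4] q7 -0.82
turn tool deg [-0.   -0.    0.37] then shift tool mm [ -1.9   2.8 135.3]  | shift w/o turn [ -1.9   2.8 135.3] tilt [-1.e-04  0.e+00 -1.e+00]
```

```bash
python3 -m crank '-1.9 2.8 30 0 0 0.2 50;0 0 30 0 0 0 50;0 0 25 0 0 0 50;0 0 20 0 0 0 50;0 0 15 0 0 0 50;0 0 8 0 0 0 50;0 0 0 0 0 0 50'
python3 - <<'E'
from h import *
goto(443.4,384.5,6,-9)
d,s=wrist(); cv2.imwrite("pics/w3.png",cv2.resize(d["frame"],(768,576)))
d2=dict(d); d2["T"]=d["tool_from_camera"]
m=np.zeros((384,512),bool); m[200:330,100:400]=1
P,u,v=world_pts(d2,m)
k=(P[:,2]>-0.06)&(P[:,2]<-0.0)&(abs(P[:,0])<0.03)
for sg in (1,-1):
    q=P[k&(sg*P[:,1]>0.0)]; print(len(q),np.round(np.percentile(q,[1,50,99],axis=0)*1000,1))
E
```

```text
time: 3.15
ee_pos: [0.4431, 0.3841, 0.0124]
tool_rot: [2.389, 2.041, -0.003]
contact_force: [0.2, 0.1, 0.5]
gripper_width: 0.0427
t 3.15 tcp [443.1 384.1  12.4] jaw -8.98 w 42.7 F [0.2 0.1 0.5] q7 -0.78
turn tool deg [-0.06  0.08  0.02] then shift tool mm [0.5 0.3 6.4]  | shift w/o turn [0.5 0.3 6.4] tilt [-0.0012 -0.0011 -1.    ]
6012 [[-26.8   0.4 -59.6]
 [  8.8  25.2 -38.8]
 [ 28.5  52.4  -0.3]]
5882 [[-27.  -54.2 -59.6]
 [  8.6 -26.6 -39.1]
 [ 28.1  -0.2  -4.2]]
```

View pics/w3.png

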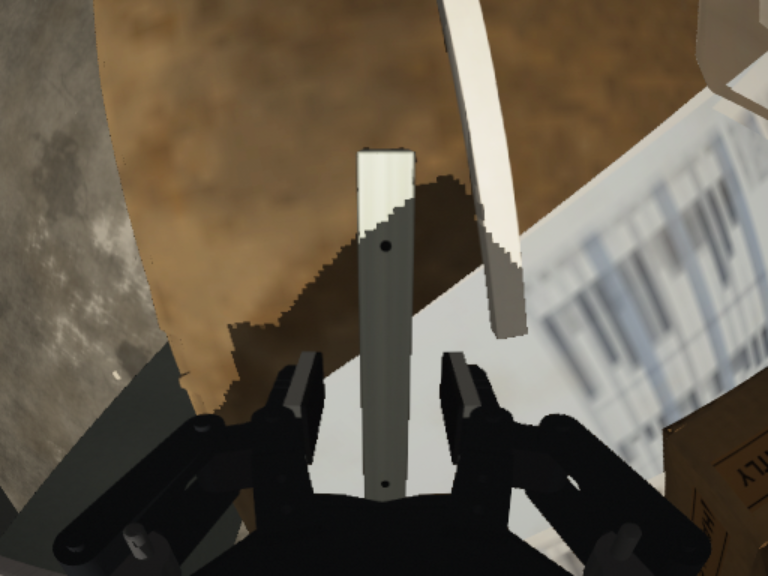

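```bash
python3 -m crank '0 0 8 0 0 0 40;0 0 0 0 0 0 0;0 0 0 0 0 0 0;0 0 0 0 0 0 0;0 0 0 0 0 0 0;0 0 0 0 0 0 0' 70
python3 - <<'E'
from h import *
goto(443.4,384.5,6,-9)
d,s=wrist(); cv2.imwrite("pics/w4.png",cv2.resize(d["frame"],(768,576)))
d2=dict(d); d2["T"]=d["tool_from_camera"]
P,u,v=world_pts(d2)
im=np.zeros((384,512));im[v,u]=P[:,2]*1000
for row in range(150,240,6):
    print(row,np.round(im[row,195:320:7]).astype(int))
E
```

```text
time: 3.8
ee_pos: [0.4435, 0.3845, 0.0055]
tool_rot: [-2.389, -2.04, -0.0]
contact_force: [-1.6, -1.0, 2.1]
gripper_width: 0.016
t 3.8 tcp [443.5 384.5   5.5] jaw -9.02 w 16.0 F [-1.6 -1.   2.1] q7 -0.78
turn tool deg [ 0.   -0.01 -0.02] then shift tool mm [-0.  -0.1 -0.5]  | shift w/o turn [-0.  -0.1 -0.5] tilt [ 1.e-04  2.e-04 -1.e+00]
150 [  5   5   6   6   5   6 -12 -11 -12 -12 -13 -12   7   6   5   5   6   6]
156 [  6   6   5   5   6   6 -12 -12 -12 -12 -13 -13   6   5   5   5   5   6]
162 [  5   6   5   5   6   5 -12 -12 -13 -12 -12 -14   5   7   6   5   5   6]
168 [  7   6   6   5   6   5 -12 -11 -13 -13 -12 -13   6   5   6   6   0   6]
174 [  5   6   5   6   5   6 -13 -12 -13 -13 -12 -12   7   6   6   6   6   6]
180 [  6   4   4   5   6   6 -12 -13 -12 -13 -12 -12   6   5   6   5   7   6]
186 [  6   6   5   5   6   5 -13 -13 -13 -12 -12 -13   6   6   6   7   5   6]
192 [  6   5   6   5   0   7 -13 -12 -12 -13 -12 -13   6   5   6   6   4   4]
198 [  7   5   5   7   6   6 -12 -13 -12 -13 -11 -12   6   6   6   4   4   4]
204 [  6   5   5   6   5   5 -12 -13 -12 -13 -11 -12   5   6   4   5   4   4]
210 [  4   5   6   6   5   6 -13 -12 -12 -13 -12   0   6   5   3   3   3   5]
216 [  6   6   5   5   6   5 -11 -13 -11 -13 -13 -12   3   4   4   4   3   4]
222 [  6   5   6   6   6   5 -13 -13 -13 -13 -12 -11   4   5   4   4   3   4]
228 [  6   6   6   5   6   6 -12 -12 -12 -13 -13 -12   4   4   3   4   4   4]
234 [  6   7   6   7   7  -5 -13 -13 -12 -12 -12 -12  -5   4   4   5   4   4]
```

View pics/w4.png

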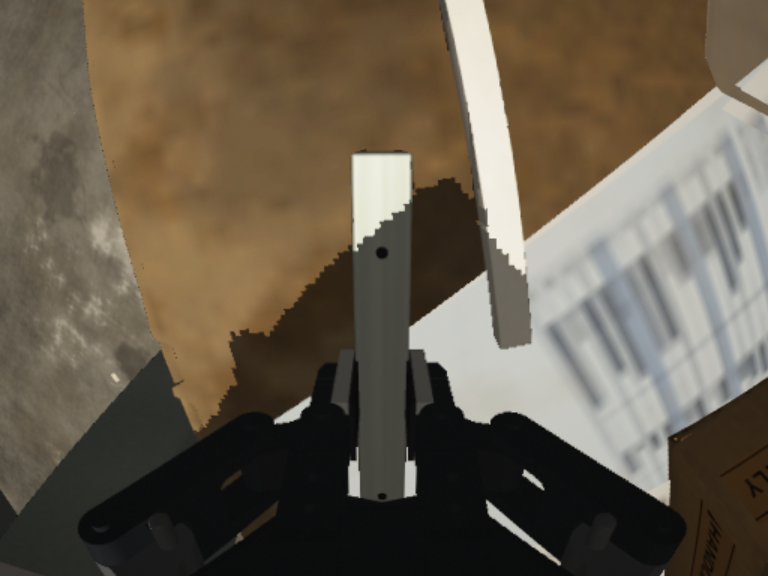

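```bash
python3 -m crank '0 0 -25 0 0 0 0;0 0 -45 0 0 0 0;0 0 -45 0 0 0 0;0 0 0 0 0 0 0'
python3 -c "
from h import *
goto(447,-40,140,-11.7)"
```

```text
time: 4.25
ee_pos: [0.4466, 0.3868, 0.1268]
tool_rot: [-2.389, -2.039, -0.017]
contact_force: [0.8, 1.1, -3.2]
gripper_width: 0.0162
t 4.25 tcp [446.6 386.8 126.8] jaw -9.05 w 16.2 F [ 0.8  1.1 -3.2] q7 -0.82
turn tool deg [ 0.34 -0.51  2.65] then shift tool mm [-417.8   87.   -13.2]  | shift w/o turn [-421.3   67.6  -16.5] tilt [ 0.0075  0.0077 -0.9999]
```

```bash
python3 -m crank '-30 5 -2 0 0 0 0;-42 7 -2 0 0 0 0;-42 7 -2 0 0 0 0;-42 7 -2 0 0 0 0;-42 7 -2 0 0 0 0;-42 7 -2 0 0 0 0;-42 7 -2 0 0 0 0;-42 7 0 0 0 0 0;-42 7 0 0 0 0 0;-42 7 0 0 0 2.6 0'; python3 -m crank '-14 3 0 0 0 0 0; 0 0 0 0 0 0 0; 0 0 0 0 0 0 0'
python3 - <<'E'
from h import *
goto(447,-40,140,-11.7)
d,s=wrist(); cv2.imwrite("pics/w5.png",cv2.resize(d["frame"],(768,576)))
for n in ["fixture_plate","strap","work_bar","low_block","bush"]:
    for o in r.cut_out(n,"wrist"):
        P,u,v=world_pts(d,o["pixels"])
        zt=np.median(P[:,2]); T=P[abs(P[:,2]-zt)<0.005]
        print(n,round(o["score"],2),np.round(o["location"]),len(P),np.round(np.percentile(P[:,2],[5,50,95])*1000,1), *rect(T))
E
```

```text
time: 5.25
ee_pos: [0.4456, -0.0307, 0.1333]
tool_rot: [-2.434, -1.985, 0.001]
contact_force: [1.9, 0.1, -4.9]
gripper_width: 0.0159
time: 5.55
ee_pos: [0.4461, -0.0432, 0.1335]
tool_rot: [-2.435, -1.984, 0.002]
contact_force: [-0.3, 0.5, -4.4]
gripper_width: 0.0163
t 5.55 tcp [446.1 -43.2 133.5] jaw -11.65 w 16.3 F [-0.3  0.5 -4.4] q7 -0.12
turn tool deg [-0.08  0.01  0.05] then shift tool mm [ 3.3  0.3 -6.5]  | shift w/o turn [ 3.3  0.2 -6.5] tilt [-1.5e-03  1.0e-04 -1.0e+00]
fixture_plate 0.97 [161. 327.] 24829 [15.  17.9 19.8] [498.5 -52.1] [190.8 169.2] 78.2
strap 0.73 [342. 331.] 111 [ 1.6  8.1 14.1] [ 479.3 -265.7] [ 40.8 118.1] 79.6
work_bar 0.62 [207. 256.] 8375 [144.8 145.9 146.9] [447.6 -30.6] [133.4  18.2] 78.3
low_block 0.19 [164. 325.] 24750 [15.  17.9 19.8] [498.5 -52.1] [190.7 168.9] 78.3
```

View pics/w5.png

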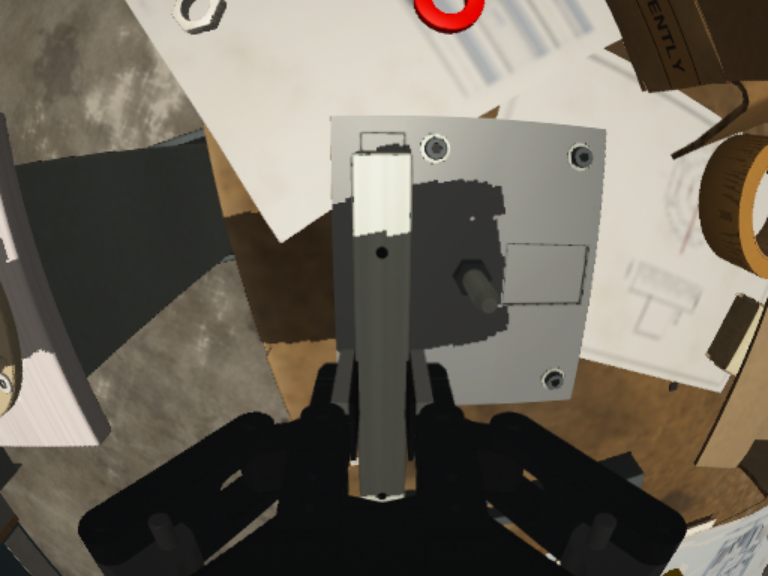

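```bash
python3 - <<'E'
from h import *
d,s=wrist()
d2=dict(d); d2["T"]=d["tool_from_camera"]
P,u,v=world_pts(d2)
P*=1000
for sg in (1,-1):
  for a in range(10,80,6):
    k=(sg*P[:,1]>a)&(sg*P[:,1]<a+6)&(abs(P[:,0])<32)&(P[:,2]<0)
    print(sg,a,k.sum(),np.round(np.percentile(P[k,2],[90,98,100])) if k.sum() else '', end='; ')
E
python3 -m crank '2.6 0.2 30 0 0 0 0;0 0 30 0 0 0 0;0 0 25 0 0 0 0;0 0 0 0 0 0 0;0 0 0 0 0 0 0'
python3 - <<'E'
from h import *
goto(445.6,-41.1,20.5,-11.75)
d,s=wrist(); cv2.imwrite("pics/w6.png",cv2.resize(d["frame"],(768,576)))
for n in ["fixture_plate","work_bar"]:
    for o in r.cut_out(n,"wrist"):
        P,u,v=world_pts(d,o["pixels"])
        zt=np.median(P[:,2]); T=P[abs(P[:,2]-zt)<0.005]
        print(n,round(o["score"],2),np.round(o["location"]),len(P),np.round(np.percentile(P[:,2],[5,50,95])*1000,1), *rect(T))
E
```

```text
1 10 2644 [-29. -10.  -4.]; 1 16 1591 [-24. -11.  -6.]; 1 22 1119 [-47. -43. -40.]; 1 28 1382 [-52. -46. -43.]; 1 34 1959 [-55. -50. -44.]; 1 40 2478 [-62. -56. -49.]; 1 46 1501 [-72. -66. -61.]; 1 52 1129 [-80. -75. -70.]; 1 58 318 [-86. -83. -81.]; 1 64 1 [-92. -92. -92.]; 1 70 0 ; 1 76 0 ; -1 10 2928 [-28. -10.  -3.]; -1 16 2242 [-26. -11.  -6.]; -1 22 892 [-45. -26. -12.]; -1 28 1361 [-50. -45. -42.]; -1 34 1475 [-53. -47. -44.]; -1 40 2826 [-59. -53. -49.]; -1 46 1566 [-69. -63. -58.]; -1 52 1368 [-77. -72. -68.]; -1 58 591 [-84. -81. -76.]; -1 64 26 [-90. -89. -89.]; -1 70 0 ; -1 76 0 ; time: 6.4
ee_pos: [0.4475, -0.041, 0.0497]
tool_rot: [2.435, 1.985, -0.001]
contact_force: [0.4, -0.9, -4.6]
gripper_width: 0.0159
t 6.4 tcp [447.5 -41.   49.7] jaw -11.62 w 15.9 F [ 0.4 -0.9 -4.6] q7 -0.03
turn tool deg [-0.03  0.04  0.13] then shift tool mm [-0.4 -1.8 29.2]  | shift w/o turn [-0.4 -1.8 29.2] tilt [-7.e-04 -6.e-04 -1.e+00]
fixture_plate 0.79 [170. 346.] 41032 [15.  17.9 24.2] [498.8 -52.1] [191.1 169.5] 78.3
work_bar 0.95 [208. 257.] 8366 [61.  62.1 63. ] [449.1 -28.4] [133.3  18.8] 78.4
```

View pics/w6.png

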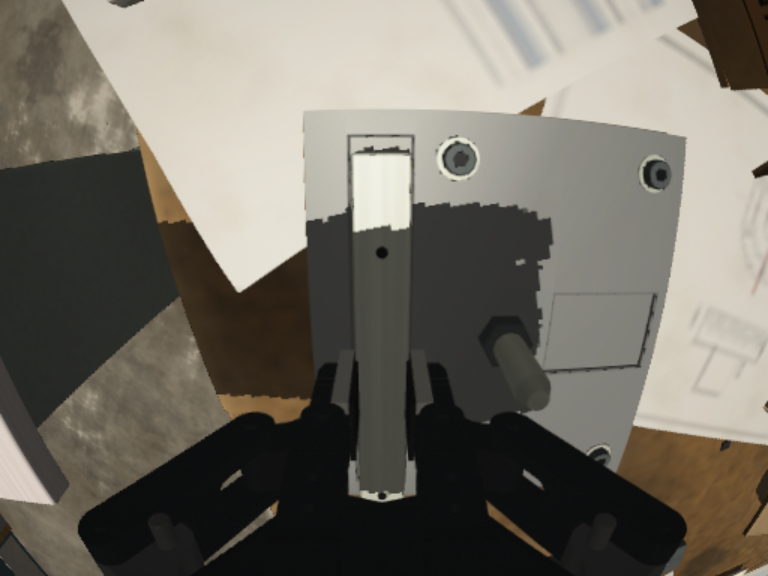

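```bash
python3 -m crank '0.3 -0.6 12 0 0 0 0;0 0 8 0 0 0 0;0 0 4 0 0 0 0;0 0 2 0 0 0 0;0 0 0 0 0 0 0'
python3 -m crank '0 0 1 0 0 0 0;0 0 1 0 0 0 0;0 0 1 0 0 0 0;0 0 0 0 0 0 0'
python3 - <<'E'
from h import *
goto(445.6,-41.1,20.5,-11.75)
d,s=wrist(); cv2.imwrite("pics/w7.png",cv2.resize(d["frame"],(768,576)))
for n in ["fixture_plate","work_bar"]:
    for o in r.cut_out(n,"wrist")[:1]:
        P,u,v=world_pts(d,o["pixels"])
        zt=np.median(P[:,2]); T=P[abs(P[:,2]-zt)<0.003]
        print(n,round(o["score"],2),np.round(o["location"]),len(P),np.round(np.percentile(P[:,2],[5,50,95])*1000,1), *rect(T))
E
```

```text
time: 7.05
ee_pos: [0.4467, -0.0407, 0.0229]
tool_rot: [-2.435, -1.985, 0.001]
contact_force: [0.1, 0.5, -3.9]
gripper_width: 0.0162
time: 7.45
ee_pos: [0.4471, -0.0406, 0.0205]
tool_rot: [2.435, 1.985, 0.0]
contact_force: [-0.7, -0.1, -0.7]
gripper_width: 0.0161
t 7.45 tcp [447.1 -40.6  20.5] jaw -11.62 w 16.1 F [-0.7 -0.1 -0.7] q7 0.01
turn tool deg [ 0.01 -0.01  0.13] then shift tool mm [-0.8 -1.4  0. ]  | shift w/o turn [-0.8 -1.4  0. ] tilt [ 3.e-04  1.e-04 -1.e+00]
fixture_plate 0.66 [171. 354.] 49272 [14.9 17.9 23.3] [498.6 -51.9] [190.6 169.4] 78.0
work_bar 0.75 [208. 252.] 8449 [31.8 32.9 33.9] [448.5 -28. ] [133.5  18.2] 78.5
```

View pics/w7.png

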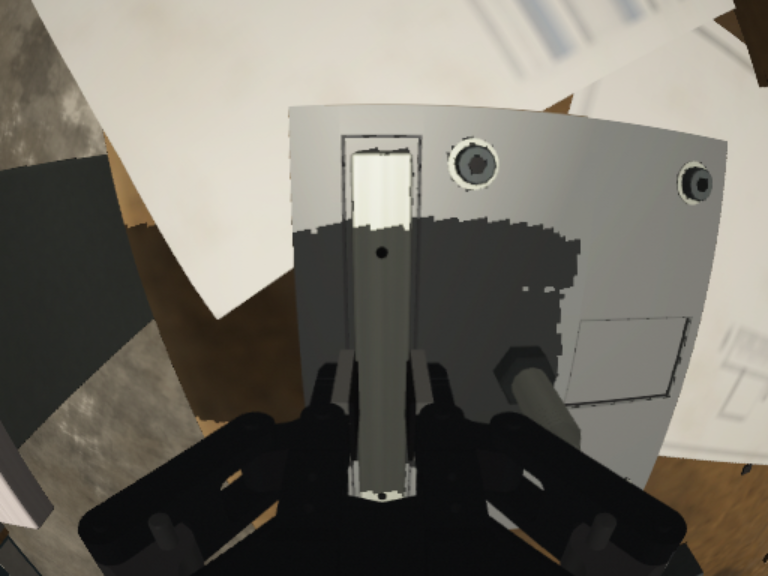

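```bash
python3 -m crank '0 0 0 0 0 0 35;0 0 0 0 0 0 35;0 0 0 0 0 0 35;0 0 -20 0 0 0 35;0 0 -45 0 0 0 35;0 0 -45 0 0 0 35;0 0 -20 0 0 0 50;0 0 0 0 0 0 50'
python3 - <<'E'
from h import *
goto(447.8,-396.8,130,90)
d,s=wrist(); cv2.imwrite("pics/w8.png",cv2.resize(d["frame"],(768,576)))
for n in ["fixture_plate","work_bar"]:
    for o in r.cut_out(n,"wrist")[:1]:
        P,u,v=world_pts(d,o["pixels"])
        zt=np.median(P[:,2]); T=P[abs(P[:,2]-zt)<0.003]
        print(n,round(o["score"],2),np.round(o["location"]),len(P),np.round(np.percentile(P[:,2],[5,50,95])*1000,1), *rect(T))
E
```

```text
time: 8.4
ee_pos: [0.4492, -0.0405, 0.1535]
tool_rot: [2.433, 1.983, 0.009]
contact_force: [-0.2, -0.4, -0.1]
gripper_width: 0.0424
t 8.4 tcp [449.2 -40.5 153.5] jaw -11.63 w 42.4 F [-0.2 -0.4 -0.1] q7 -0.14
turn tool deg [ 0.17 -0.37 78.37] then shift tool mm [ -1.4 356.3  23.5]  | shift w/o turn [-349.3   70.3   23. ] tilt [ 0.0064  0.0016 -1.    ]
fixture_plate 0.64 [166. 308.] 25492 [14.7 17.9 21.1] [498.4 -51.8] [191.2 169.1] 78.1
```

View pics/w8.png

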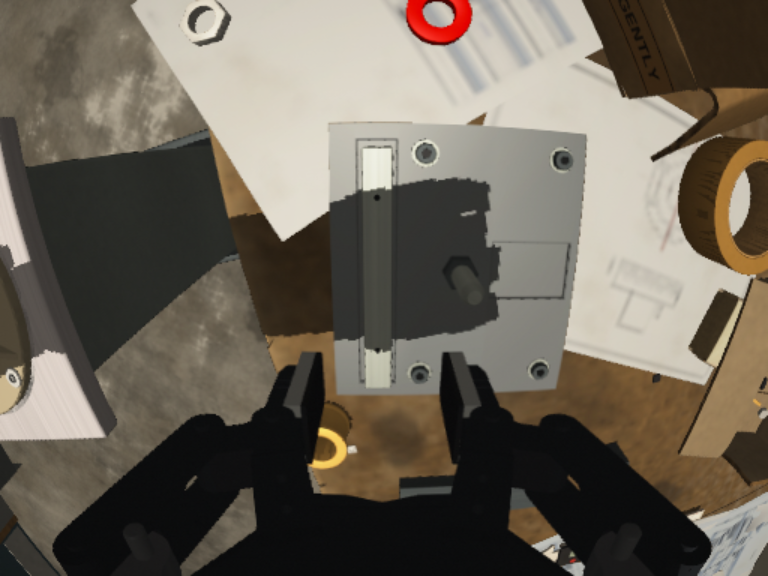

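```bash
python3 -m crank '-35 7 2 0 0 8 60;-43 0 3 0 0 0 60;-43 2 3 0 0 0 60;-43 2 3 0 0 0 60;-43 3 3 0 0 0 60;-43 3 3 0 0 0 60;-43 3 3 0 0 0 60;-43 3 3 0 0 0 60;-10 2 0 0 0 0 60;0 0 0 0 0 8.5 60'
python3 -m crank '0 0 0 0 0 8.5 60;0 0 0 0 0 8.5 60;0 0 0 0 0 8.5 60;0 0 0 0 0 8.5 60;0 0 0 0 0 8.5 60;0 0 0 0 0 8.5 60;0 0 0 0 0 8.5 60;0 0 0 0 0 2 60;0 0 0 0 0 0 60'
python3 - <<'E'
from h import *
goto(447.8,-396.8,130,90)
d,s=wrist(); cv2.imwrite("pics/w9.png",cv2.resize(d["frame"],(768,576)))
for n in ["low_block","high_block","strap"]:
    for o in r.cut_out(n,"wrist"):
        P,u,v=world_pts(d,o["pixels"])
        zt=np.percentile(P[:,2],80); T=P[abs(P[:,2]-zt)<0.003]
        print(n,round(o["score"],2),np.round(o["location"]),len(P),np.round(np.percentile(P[:,2],[5,50,95])*1000,1), *rect(T))
E
```

```text
time: 9.55
ee_pos: [0.3568, -0.3772, 0.1258]
tool_rot: [-2.698, -1.607, 0.005]
contact_force: [0.5, 0.2, -0.1]
gripper_width: 0.0511
time: 10.45
ee_pos: [0.3589, -0.3747, 0.1263]
tool_rot: [-3.141, -0.014, 0.003]
contact_force: [0.6, -0.2, 0.9]
gripper_width: 0.0514
t 10.45 tcp [ 358.9 -374.7  126.3] jaw -89.48 w 51.4 F [ 0.6 -0.2  0.9] q7 -0.41
turn tool deg [-0.02  0.13  0.52] then shift tool mm [88.9 22.1 -3.7]  | shift w/o turn [88.7 22.9 -3.9] tilt [-2.2e-03  3.0e-04 -1.0e+00]
low_block 0.93 [ 81. 285.] 2122 [16.7 18.  19.2] [ 449.3 -397.7] [32.1 48.3] 87.8
strap 0.72 [ 68. 132.] 4748 [ 3.7 13.9 15.3] [ 475.7 -266. ] [ 41.7 111.1] 79.2
```

View pics/w9.png

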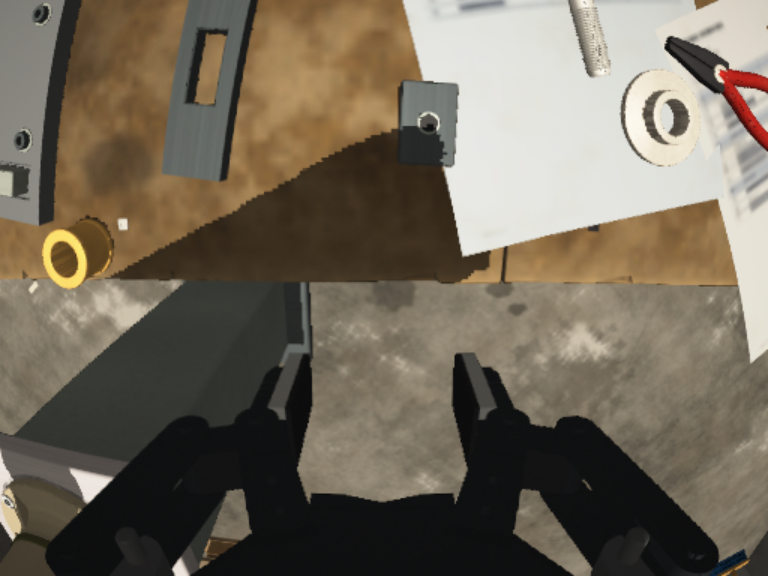

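```bash
python3 -c "
from h import *
goto(449.3,-397.7,1,87.8)"
python3 -m crank '0 0 0 0 0 2.7 60;40 11 5 0 0 0 60;40 11 25 0 0 0 60;0 0 0 0 0 0 60'
python3 -c "
from h import *
goto(449.3,-397.7,1,87.8)"
```

```text
t 10.65 tcp [ 359.2 -375.2  127.1] jaw -89.5 w 51.2 F [-0.4 -0.4 -0.1] q7 -0.41
turn tool deg [-0.01  0.01  2.7 ] then shift tool mm [ 90.9  19.1 126.1]  | shift w/o turn [ 90.   23.4 126.1] tilt [-2.e-04  2.e-04 -1.e+00]
time: 11.05
ee_pos: [0.4424, -0.3982, 0.0924]
tool_rot: [-3.139, 0.051, 0.007]
contact_force: [0.0, 2.0, -0.5]
gripper_width: 0.0515
t 11.05 tcp [ 442.4 -398.2   92.4] jaw -91.86 w 51.5 F [ 0.   2.  -0.5] q7 -0.47
turn tool deg [-0.13  0.27  0.34] then shift tool mm [ 6.8 -0.8 91.4]  | shift w/o turn [ 7.3 -0.6 91.4] tilt [-0.0045  0.0024 -1.    ]
```

```bash
python3 -m crank '7 -1 20 0 0 0 60;0 0 20 0 0 0 60;0 0 20 0 0 0 60;0 0 15 0 0 0 60;0 0 9 0 0 0 60;0 0 0 0 0 0 60'
python3 - <<'E'
from h import *
d,s=wrist(); cv2.imwrite("pics/w10.png",cv2.resize(d["frame"],(768,576)))
goto(449.3,-397.7,1,87.8)
for n in ["low_block"]:
    for o in r.cut_out(n,"wrist"):
        P,u,v=world_pts(d,o["pixels"])
        zt=np.percentile(P[:,2],80); T=P[abs(P[:,2]-zt)<0.003]
        print(n,round(o["score"],2),np.round(o["location"]),len(P),np.round(np.percentile(P[:,2],[5,50,95])*1000,1), *rect(T))
E
```

```text
time: 11.65
ee_pos: [0.4446, -0.3992, 0.0123]
tool_rot: [-3.14, 0.064, 0.002]
contact_force: [0.2, -0.2, 0.1]
gripper_width: 0.0515
t 11.7 tcp [ 445.1 -399.8   13.3] jaw -92.33 w 51.4 F [-0.4  0.6  0.4] q7 -0.42
turn tool deg [-0.01  0.01 -0.13] then shift tool mm [ 4.2 -2.2 12.3]  | shift w/o turn [ 4.2 -2.2 12.3] tilt [-2.e-04  2.e-04 -1.e+00]
low_block 0.79 [234. 253.] 5331 [ 8.5 18.  19. ] [ 449.5 -397.8] [32.3 49.1] 87.6
```

View pics/w10.png

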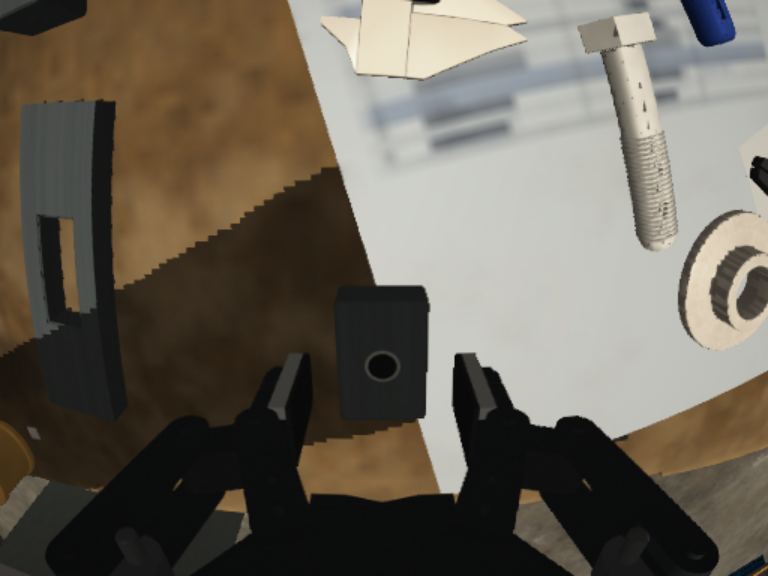

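```bash
python3 -m crank '4 0 6 0 0 0 55;0 0 6 0 0 0 50;0 0 0 0 0 0 0;0 0 0 0 0 0 0;0 0 0 0 0 0 0;0 0 0 0 0 0 0;0 0 0 0 0 0 0' 70
python3 - <<'E'
from h import *
d,s=wrist(); cv2.imwrite("pics/w11.png",cv2.resize(d["frame"],(768,576)))
goto(449.3,-397.7,1,87.8)
for n in ["low_block"]:
    for o in r.cut_out(n,"wrist"):
        P,u,v=world_pts(d,o["pixels"])
        zt=np.percentile(P[:,2],80); T=P[abs(P[:,2]-zt)<0.003]
        print(n,round(o["score"],2),np.round(o["location"]),len(P),np.round(np.percentile(P[:,2],[5,50,95])*1000,1), *rect(T))
E
python3 -m crank '0 0 -20 0 0 0 0;0 0 -45 0 0 0 0;0 0 -45 0 0 0 0;0 0 -20 0 0 0 0; 0 0 0 0 0 0 0'
python3 - <<'E'
from h import *
c,s=np.cos(np.radians(-11.8)),np.sin(np.radians(-11.8))
print(498.5+50*c,-52+50*s)
goto(498.5+50*c,-52+50*s,120,78.2)
E
```

```text
time: 12.45
ee_pos: [0.4492, -0.3998, 0.0012]
tool_rot: [-3.141, 0.064, 0.0]
contact_force: [-0.4, -0.1, -1.9]
gripper_width: 0.0305
t 12.5 tcp [ 449.2 -399.9    1.2] jaw -92.33 w 30.2 F [ 0.7 -0.  -1. ] q7 -0.41
turn tool deg [-0.    0.01 -0.13] then shift tool mm [ 0.  -2.2  0.2]  | shift w/o turn [ 0.  -2.2  0.2] tilt [-2.e-04  1.e-04 -1.e+00]
low_block 0.66 [252. 252.] 5836 [ 7.4 18.4 19.5] [ 449.8 -398.2] [32.3 48.4] 88.0
time: 13.05
ee_pos: [0.4504, -0.4016, 0.1349]
tool_rot: [3.137, -0.064, 0.007]
contact_force: [1.3, 0.1, -1.9]
gripper_width: 0.0305
547.4433694380842 -62.22480259208952
t 13.05 tcp [ 450.4 -401.6  134.9] jaw -92.34 w 30.5 F [ 1.3  0.1 -1.9] q7 -0.5
turn tool deg [ 0.17 -0.29  9.46] then shift tool mm [  25.6 -352.1   14.9]  | shift w/o turn [  83.1 -343.1   14.2] tilt [ 0.0047 -0.0036 -1.    ]
```

View pics/w11.png

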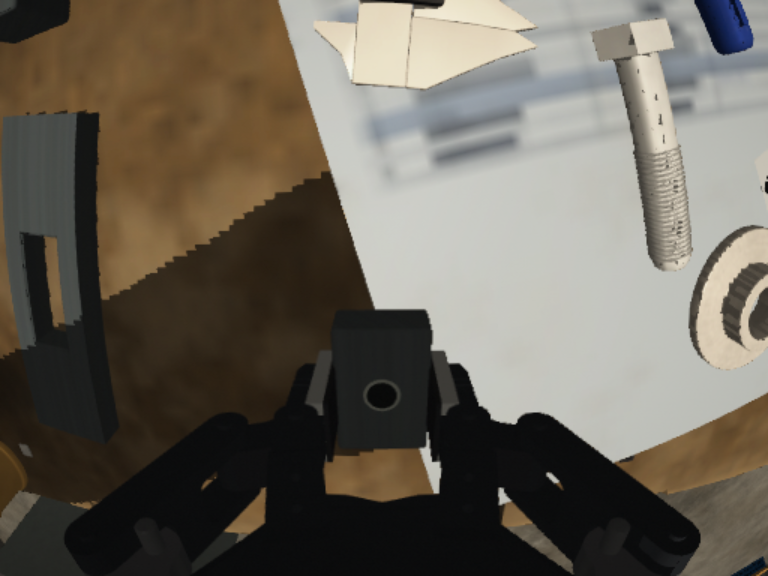

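```bash
python3 -m crank '8 -34 0 0 0 0 0;9 -43 0 0 0 0 0;9 -43 0 0 0 0 0;9 -43 0 0 0 0 0;9 -43 0 0 0 0 0;9 -43 0 0 0 0 0;9 -40 0 0 0 0 0;11 -30 0 0 0 0 0;11 -20 0 0 0 4.7 0;0 0 0 0 0 4.7 0'
python3 -m crank '0 0 0 0 0 0 0;0 0 0 0 0 0 0'
python3 - <<'E'
from h import *
goto(548.9,-63.1,80,78.2)
d,s=wrist(); cv2.imwrite("pics/w12.png",cv2.resize(d["frame"],(768,576)))
for n in ["fixture_plate","low_block"]:
    for o in r.cut_out(n,"wrist"):
        P,u,v=world_pts(d,o["pixels"])
        zt=np.median(P[:,2]); T=P[abs(P[:,2]-zt)<0.003]
        print(n,round(o["score"],2),np.round(o["location"]),len(P),np.round(np.percentile(P[:,2],[5,50,95])*1000,1), *rect(T))
E
```

```text
time: 14.05
ee_pos: [0.548, -0.0596, 0.1295]
tool_rot: [-3.125, 0.315, 0.003]
contact_force: [0.6, -0.7, -1.1]
gripper_width: 0.0303
time: 14.25
ee_pos: [0.5462, -0.0652, 0.1305]
tool_rot: [3.125, -0.319, -0.002]
contact_force: [-1.2, 0.6, -1.9]
gripper_width: 0.0305
t 14.25 tcp [546.2 -65.2 130.5] jaw -101.64 w 30.5 F [-1.2  0.6 -1.9] q7 -1.24
turn tool deg [0.05 0.07 0.16] then shift tool mm [ 2.2 -2.6 50.5]  | shift w/o turn [ 2.3 -2.6 50.5] tilt [-1.4e-03 -7.0e-04 -1.0e+00]
fixture_plate 0.92 [190. 246.] 19013 [14.4 18.  19.5] [510.  -53.7] [190.7 145.8] 78.2
low_block 0.9 [252. 254.] 5811 [137.  147.7 148.7] [546.4 -63.8] [32.3 49. ] 78.9
```

View pics/w12.png

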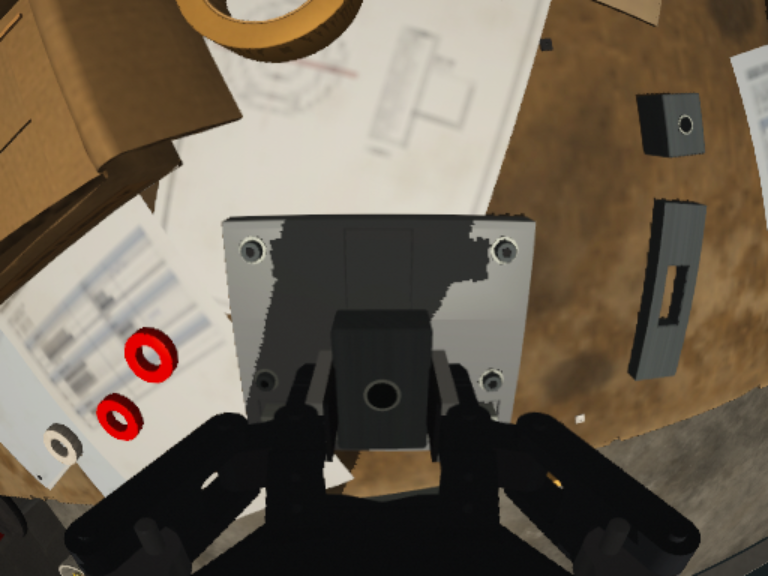

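```bash
python3 -m crank '1.2 -2.5 25 0 0 0.2 0;0 0 30 0 0 0 0;0 0 30 0 0 0 0;0 0 8 0 0 0 0;0 0 0 0 0 0 0;0 0 0 0 0 0 0'
python3 - <<'E'
from h import *
goto(548,-63.1,17,78.2)
d,s=wrist(); cv2.imwrite("pics/w13.png",cv2.resize(d["frame"],(768,576)))
for n in ["fixture_plate","low_block"]:
    for o in r.cut_out(n,"wrist"):
        P,u,v=world_pts(d,o["pixels"])
        zt=np.percentile(P[:,2],60); T=P[abs(P[:,2]-zt)<0.003]
        print(n,round(o["score"],2),np.round(o["location"]),len(P),np.round(np.percentile(P[:,2],[5,50,95])*1000,1), *rect(T))
E
```

```text
time: 15.0
ee_pos: [0.5494, -0.063, 0.0396]
tool_rot: [3.124, -0.327, 0.002]
contact_force: [0.3, 1.0, -0.9]
gripper_width: 0.0306
t 15.0 tcp [549.4 -63.   39.6] jaw -101.95 w 30.6 F [ 0.3  1.  -0.9] q7 -1.18
turn tool deg [ 0.   -0.09 -0.15] then shift tool mm [-1.3  0.3 22.6]  | shift w/o turn [-1.4  0.3 22.6] tilt [ 1.5e-03 -3.0e-04 -1.0e+00]
fixture_plate 0.66 [204. 253.] 25877 [11.2 18.1 23.4] [498.8 -51.6] [191.5 168.7] 78.3
low_block 0.73 [251. 255.] 5897 [45.3 56.8 57.9] [549.5 -61.7] [32.5 49.3] 78.8
```

View pics/w13.png

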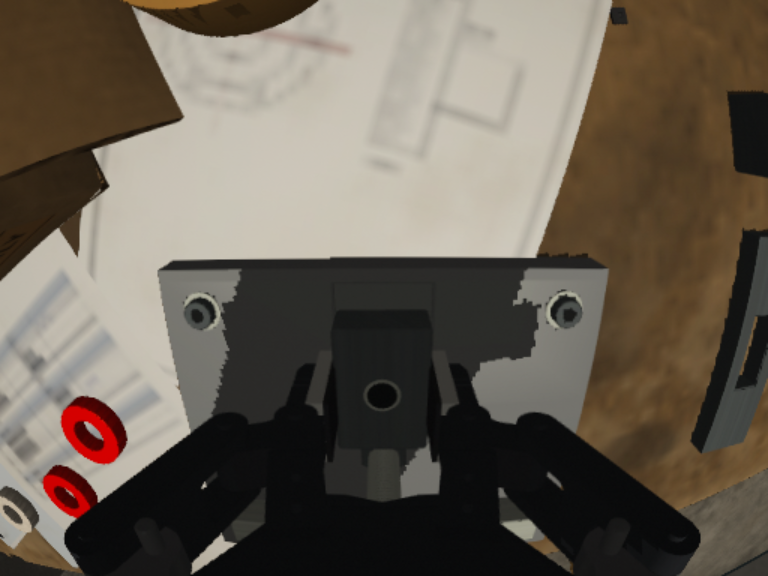

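```bash
python3 -m crank '-1.4 0.3 10 0 0 0 0;0 0 6 0 0 0 0;0 0 3 0 0 0 0;0 0 2 0 0 0 0;0 0 1 0 0 0 0;0 0 0 0 0 0 0'
python3 -m crank '0 0 1 0 0 0 0;0 0 1 0 0 0 0;0 0 0 0 0 0 0'
python3 - <<'E'
from h import *
goto(548,-63.1,17,78.2)
d,s=wrist(); cv2.imwrite("pics/w14.png",cv2.resize(d["frame"],(768,576)))
for n in ["fixture_plate","low_block"]:
    for o in r.cut_out(n,"wrist"):
        P,u,v=world_pts(d,o["pixels"])
        zt=np.percentile(P[:,2],60); T=P[abs(P[:,2]-zt)<0.003]
        print(n,round(o["score"],2),np.round(o["location"]),len(P),np.round(np.percentile(P[:,2],[5,50,95])*1000,1), *rect(T))
E
```

```text
time: 15.75
ee_pos: [0.5468, -0.0622, 0.0176]
tool_rot: [-3.123, 0.326, 0.002]
contact_force: [-10.3, 4.1, 20.6]
gripper_width: 0.0304
time: 16.05
ee_pos: [0.5469, -0.0622, 0.0174]
tool_rot: [-3.121, 0.327, 0.002]
contact_force: [-20.4, 6.8, 44.6]
gripper_width: 0.0302
t 16.05 tcp [546.9 -62.2  17.4] jaw -101.95 w 30.2 F [-20.4   6.8  44.6] q7 -1.15
turn tool deg [-0.2   0.08 -0.15] then shift tool mm [1.3 0.6 0.4]  | shift w/o turn [1.3 0.6 0.4] tilt [-6.0e-04  3.7e-03 -1.0e+00]
fixture_plate 0.74 [206. 258.] 29525 [ 7.9 18.1 23.9] [502.6 -52.1] [192.2 161.8] 77.8
low_block 0.8 [252. 258.] 5851 [24.1 34.7 35.7] [547.  -60.7] [32.4 49.4] 77.9
```

View pics/w14.png

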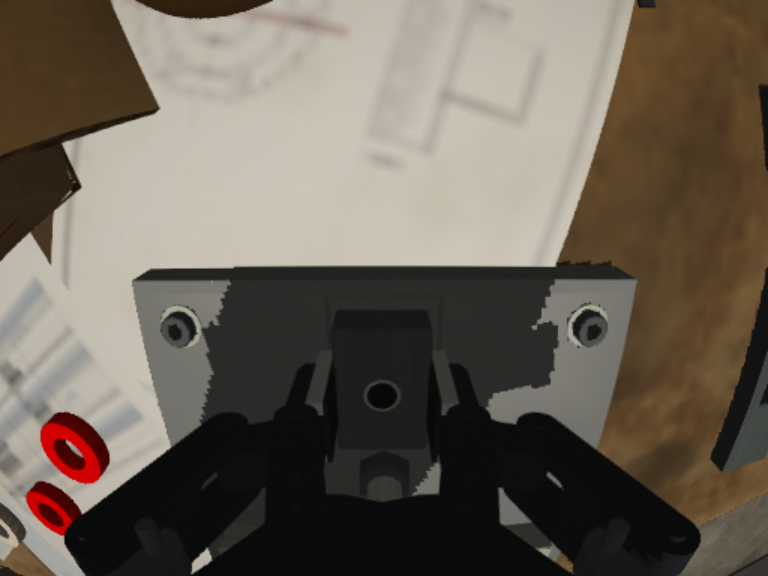

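```bash
python3 -m crank '0 0 -2 0 0 0 0;0 0 -2 0 0 0 0;0 0 0 0 0 0 0;0 0 0 0 0 0 0'
python3 - <<'E'
from h import *
goto(548,-63.1,17,78.2)
d,s=wrist()
f=d["frame"][180:340,190:330]; f=np.clip((f/255.)**0.45*255,0,255).astype(np.uint8)
cv2.imwrite("pics/w15.png",cv2.resize(f,None,fx=3.7,fy=3.7,interpolation=cv2.INTER_CUBIC))
for o in r.cut_out("low_block","wrist")[:1]:
    P,u,v=world_pts(d,o["pixels"])
    zt=np.percentile(P[:,2],60); T=P[abs(P[:,2]-zt)<0.003]
    A=np.c_[T[:,:2]-T[:,:2].mean(0),np.ones(len(T))]; co=np.linalg.lstsq(A,T[:,2],rcond=None)[0]
    print(rect(T),"plane slope",np.round(co,4))
E
```

```text
time: 16.6
ee_pos: [0.5472, -0.0624, 0.018]
tool_rot: [3.124, -0.326, -0.0]
contact_force: [-0.6, 0.3, -2.7]
gripper_width: 0.0303
t 16.6 tcp [547.2 -62.4  18. ] jaw -101.91 w 30.3 F [-0.6  0.3 -2.7] q7 -1.16
turn tool deg [ 0.02  0.01 -0.11] then shift tool mm [0.9 0.6 1. ]  | shift w/o turn [0.9 0.5 1. ] tilt [-3.e-04 -3.e-04 -1.e+00]
(array([547.2, -60.9]), array([32.3, 49.3]), 78.4) plane slope [-0.006   0.0015  0.0353]
```

View pics/w15.png

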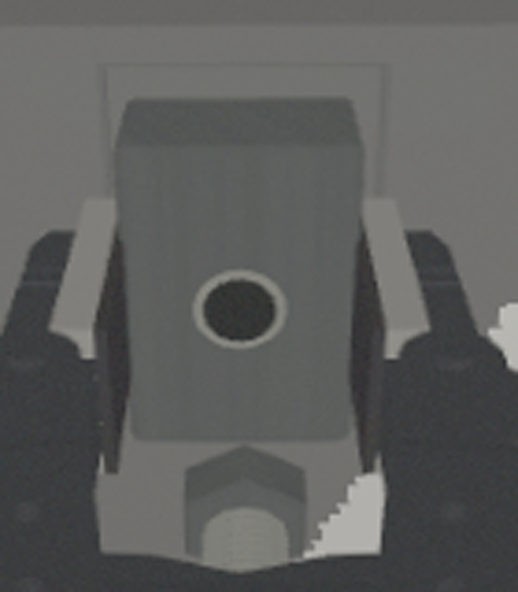

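```bash
cat >> h.py <<'E'
def pix2world(d,u,v,z):
    dx=u-d["cx"];dy=v-d["cy"];rr=np.hypot(dx,dy);th=rr/d["fx"]
    ray=np.array([dx/rr*np.sin(th),dy/rr*np.sin(th),np.cos(th)])
    T=d["T"]; w=T[:3,:3]@ray; o=T[:3,3]; return (o+w*(z-o[2])/w[2])*1000
def toplate(p,c=(498.8,-51.6),a=-11.75):
    a=np.radians(a);q=np.array(p[:2])-c
    return np.round([q[0]*np.cos(a)+q[1]*np.sin(a),-q[0]*np.sin(a)+q[1]*np.cos(a)],1)
E
python3 - <<'E'
from h import *
d,s=wrist()
for nm,x,y,z in [("seat far L",103,63,.018),("seat far R",385,63,.018),("blk far bot L",126,98,.0175),("blk far bot R",353,98,.0175),("blk far top L",117,145,.0353),("blk top near L",133,437,.0353),("blk top near R",349,437,.0353),("plate far edge",250,22,.018)]:
    p=pix2world(d,190+x/3.7-.4,180+y/3.7-.4,z); print(nm,np.round(p,1),toplate(p))
E
```

```text
seat far L [579.3 -48.4  18. ] [78.2 19.5]
seat far R [571.2 -86.7  18. ] [ 78.  -19.6]
blk far bot L [573.4 -50.2  17.5] [72.8 16.6]
blk far bot R [566.8 -81.4  17.5] [ 72.6 -15.3]
blk far top L [574.1 -51.   35.3] [73.6 15.9]
blk top near L [528.2 -41.1  35.3] [26.6 16.2]
blk top near R [521.7 -71.8  35.3] [ 26.5 -15.1]
plate far edge [581.  -69.6  18. ] [84.1 -0.9]
```

```bash
python3 -m crank '0 0 -2 0 0 0 0;1.9 0.5 0 0 0 0 0;0 0 0 0 0 0 0;0 0 2 0 0 0 0;0 0 1 0 0 0 0;0 0 1 0 0 0 0;0 0 0 0 0 0 0'
python3 - <<'E'
from h import *
goto(548,-63.1,17,78.2)
d,s=wrist()
for o in r.cut_out("low_block","wrist")[:1]:
    P,u,v=world_pts(d,o["pixels"])
    zt=np.percentile(P[:,2],60); T=P[abs(P[:,2]-zt)<0.003]
    A=np.c_[T[:,:2]-T[:,:2].mean(0),np.ones(len(T))]; co=np.linalg.lstsq(A,T[:,2],rcond=None)[0]
    print(rect(T),"plane slope",np.round(co,4))
E
```

```text
time: 17.45
ee_pos: [0.5492, -0.0634, 0.0177]
tool_rot: [-3.123, 0.327, -0.0]
contact_force: [-8.4, 2.1, 18.6]
gripper_width: 0.0301
t 17.45 tcp [549.2 -63.4  17.7] jaw -101.94 w 30.1 F [-8.4  2.1 18.6] q7 -1.15
turn tool deg [-0.08 -0.01 -0.14] then shift tool mm [-1.2 -0.   0.7]  | shift w/o turn [-1.2  0.   0.7] tilt [ 4.0e-04  1.3e-03 -1.0e+00]
(array([549.2, -61.9]), array([32.4, 49.2]), 78.4) plane slope [-0.0055  0.0034  0.035 ]
```

```bash
python3 -m crank '0 0 -3 0 0 0 0;0 0 0 0 0 0 0'
python3 - <<'E'
from h import *
d,s=wrist(); d["T"]=d["T"]
d2=dict(d); d2["T"]=d["tool_from_camera"]
P,u,v=world_pts(d2)
im=np.full((384,512),99.);im[v,u]=P[:,2]*1000
ix=np.full((384,512),99.);ix[v,u]=P[:,1]*1000
print("plate z tool", -18+s["ee_pos"][2]*1000)
for row in range(226,312,6):
    print(row,np.round(im[row,200:228:2]).astype(int),"|",np.round(im[row,282:312:2]).astype(int))
E
```

```text
time: 17.75
ee_pos: [0.5492, -0.0633, 0.0195]
tool_rot: [3.125, -0.326, 0.001]
contact_force: [-0.1, -0.7, -1.3]
gripper_width: 0.0305
plate z tool 1.4905955186095952
226 [  2   2   2   1   2   1   2   2   3   3   3 -18 -16 -18] | [-18 -16 -18 -17   4   1   0   2   1   1   2   2   2   2   1]
232 [  2   1   2   1   1   1   1   1   3   2   4 -19 -17 -18] | [-17 -16 -17   4   2   1   2   2   3   1   1   1   1   0   2]
238 [  1   2   2   2   1   1 -11 -11 -11 -11 -10 -18 -17 -17] | [-17 -18 -17 -10 -10 -10 -10  -9   1   0   2   2   1   1   2]
244 [  1  -9 -10 -10  -9 -18 -17 -17 -16 -16 -17 -16 -17 -16] | [-17 -17 -17 -17 -17 -17 -17 -17 -16 -10 -11  -9 -10  -9   1]
250 [-15 -15 -15 -16 -15 -24 -22 -22 -23 -23 -22 -20 -17 -17] | [-17 -18 -20 -23 -23 -22 -21 -23 -22 -22 -15 -16 -14 -16 -15]
256 [-22 -21 -21 -21 -28 -28 -28 -27 -27 -27 -28 -24 -18 -18] | [-18 -18 -21 -27 -27 -28 -27 -27 -28 -27 -27 -20 -22 -22 -22]
262 [-27 -27 -27 -32 -34 -34 -32 -33 -33 -33 -32 -27 -19 -17] | [-17 -17 -22 -29 -33 -33 -33 -33 -34 -33 -33 -27 -26 -27 -27]
268 [-40 -32 -38 -37 -38 -38 -38 -38 -38 -38 -33 -2
[... 256 characters left out ...]
0 -17] | [-17 -16 -25 -32 -37 -38 -41 -41 -48 -48 -48 -48 -48 -48 -48]
286 [-53 -52 -51 -52  99 -51 -52 -44 -39 -38 -36 -29 -22 -17] | [-17 -17 -26 -35 -39 -37 -41 -46 -52 -52 -51 -52 -52 -52 -51]
292 [-55 -56 -56 -57 -55 -55 -56 -45 -40 -38 -36 -32   1 -16] | [-16 -16 -30 -36 -38 -38 -42 -55 -56 -55 -56 -55 -56 -56 -55]
298 [-59 -59 -59 -59 -60 -63 -64 -45 -41 -38 -38 -35   1 -16] | [-18   0 -33 -38 -38 -39 -43 -66 -64 -59 -59 -60 -59 -60 -59]
304 [-67 -68 -69 -67 -68 -68 -68 -68 -42 -38 -37 -34   2   2] | [  1   1   1 -37 -37 -38 -68 -68 -67 -68 -68 -67 -67 -68 -68]
310 [-72 -72 -71 -71 -71 -71 -71 -71   1   1   1   1   1   1] | [  1   0   2   2   1   1 -72 -71 -71 -71 -71 -71 -71 -72 -71]
```

Run:
```python
from h import *
d,s=wrist()
P,u,v=world_pts(d)
print(s["moment"],s["contact_force"])
Z=np.full((384,512),99.);Z[v,u]=P[:,2]*1000
f=d["frame"][185:250,200:310].astype(float); f=np.clip((f-20)*4,0,255).astype(np.uint8)
cv2.imwrite("pics/w16.png",cv2.resize(f,None,fx=7,fy=7,interpolation=cv2.INTER_CUBIC))
for row in range(192,238,2):
    print(row,*[f"{int(round(a)):2d}" for a in Z[row,210:300:2]])
```

```text
[ 0.00632387 -0.04300146  0.02317097] [ 0.37303883  0.281214   -1.51991324]
192 18 18 18 18 19 18 18 18 18 19 18 18 17 18 18 19 18 18 19 19 18 18 18 18 18 19 17 18 19 19 18 19 17 19 17 18 19 18 17 19 18 18 18 18 17
194 18 19 19 18 18 18 19 18 19 18 17 19 18 18 18 19 17 18 18 18 18 17 19 18 18 19 18 17 19 17 18 18 17 19 18 18 18 19 18 18 18 18 18 18 18
196 19 18 18 19 18 19 18 19 18 17 18 19 18 19 17 19 18 19 18 18 17 19 18 19 18 19 18 19 18 19 18 17 17 17 18 18 18 18 18 18 18 18 17 17 18
198 18 18 18 18 19 18 18 18 18 19 18 17 18 17 18 18 17 18 19 18 18 18 18 18 99 18 18 18 17 17 18 18 18 18 18 18 18 18 18 18 18 18 19 18 17
200 18 18 18 17 18 18 18 17 17 19 17 17 18 18 18 17 19 18 18 17 18 18 17 17 17 17 18 17 17 17 17 17 18 17 17 17 17 18 16 17 17 17 18 19 17
202 17 18 17 17 15 16 15 15 15 14 16 16 15 15 14 15 15 15 15 15 15 14 16 15 15 14 16 16 15 15 16 15 15 15 16 16 15 16 16 15 16 16 18 18 19
204 19 17 17 18 15 16 15 15 16 14 15 16 15 16 15 16 15 16 15 16 15 15 16 15 15 15 15 16 14 15 15 15 16 15 15 15 15 16 15 14 15 17 18 18 19
206 19 19 18 18 15 15 14 15 15 15 15 15 19 19 20 20
[... 1472 characters left out ...]
19 18
228 18 19 18 19 17 15 36 37 36 37 37 36 37 36 37 37 37 37 36 36 37 37 36 36 37 38 36 38 36 38 37 37 37 36 36 36 36 37 36 35 17 19 18 17 18
230 18 17 19 18 18 16 36 36 35 37 37 36 36 37 37 37 36 36 37 36 36 37 36 36 37 37 36 36 37 36 37 36 37 36 36 38 37 37 37 35 17 19 19 17 18
232 19 18 19 19 17 16 37 36 36 37 37 37 36 38 37 36 36 37 35 37 37 37 36 36 37 99 36 37 36 36 36 37 35 38 37 37 37 36 37 14 18 20 19 18 19
234 19 18 25 25 24 24 37 37 37 36 36 36 36 37 36 36 37 36 37 36 36 37 36 37 37 37 36 37 36 36 38 36 37 36 36 36 36 36 36 24 25 25 25 19 19
236 18 19 26 27 27 26 36 36 37 36 36 37 37 36 36 37 37 36 37 36 36 37 37 37 36 36 37 36 37 37 37 36 99 37 36 36 37 37 36 27 27 27 25 27 17
```

View pics/w16.png

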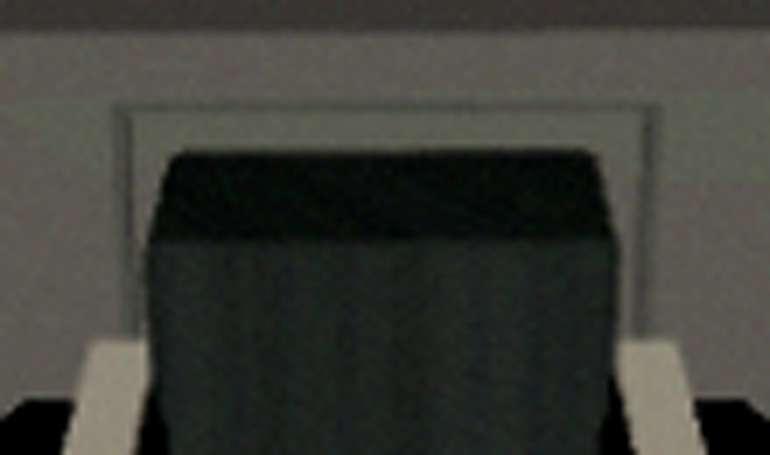

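Run:
```python
from h import *
d,s=wrist()
print(s["ee_pos"]*1000)
for nm,x,y,z in [("plate far",385,30,.018),("seat far",385,106,.018),("blk far bot",385,152,.0183),("blk bot 19.5",385,152,.0195),("blk far top",385,240,.0363),("blk far top b",385,240,.0375),("seatL",122,106,.018),("seatR",652,106,.018)]:
    p=pix2world(d,200+x/7-.4,185+y/7-.4,z); print(nm,np.round(p,1),toplate(p))
```

```text
[548.87397495 -63.21467221  19.03969632]
plate far [580.9 -68.7  18. ] [83.8  0. ]
seat far [575.1 -67.4  18. ] [77.9  0. ]
blk far bot [571.6 -66.7  18.3] [74.4  0. ]
blk bot 19.5 [572.1 -66.8  19.5] [74.9  0. ]
blk far top [572.6 -66.9  36.3] [75.4  0. ]
blk far top b [573.1 -67.   37.5] [75.9  0. ]
seatL [579.1 -48.3  18. ] [78.  19.5]
seatR [571.  -86.8  18. ] [ 77.8 -19.8]
```

```bash
python3 -m crank '0 0 1 0 0 0 0;0 0 1 0 0 0 0;0 0 0.5 0 0 0 0;0 0 0 0 0 0 0;0 0 0 0 0 0 0'
python3 - <<'E'
from h import *
s=r.get_state(); M=R.from_rotvec(s["tool_rot"]).as_matrix()
F=s["contact_force"]-np.array([0,0,-1.8]);m=s["moment"]
print("tool F",M.T@F,"tool M",M.T@m, s["ee_pos"]*1000)
d,s=wrist()
f=d["frame"]; f=np.clip((f/255.)**0.45*255,0,255).astype(np.uint8)
cv2.imwrite("pics/w17.png",cv2.resize(f[180:384,130:390],None,fx=2.9,fy=2.9,interpolation=cv2.INTER_CUBIC))
d=r.get_image("scene"); p=proj(d,[[.499,-.053,.05]])[0].astype(int); print(p)
cv2.imwrite("pics/s17.png",cv2.resize(d["frame"][p[1]-60:p[1]+50,p[0]-75:p[0]+75],None,fx=5,fy=5,interpolation=cv2.INTER_CUBIC))
E
```

```text
time: 18.4
ee_pos: [0.5489, -0.0633, 0.0177]
tool_rot: [-3.124, 0.326, 0.0]
contact_force: [-5.5, 2.1, 14.1]
gripper_width: 0.0304
tool F [ -5.84859554  -0.93682892 -15.8587712 ] tool M [ 0.23027868 -1.41514088 -0.0257057 ] [548.94053123 -63.29306004  17.69515035]
[274 200]
```

View pics/w17.png

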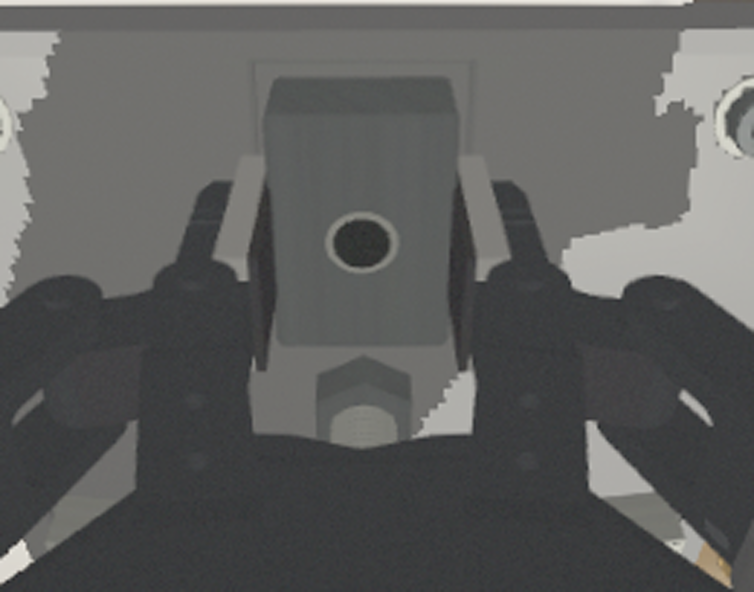

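View pics/s17.png

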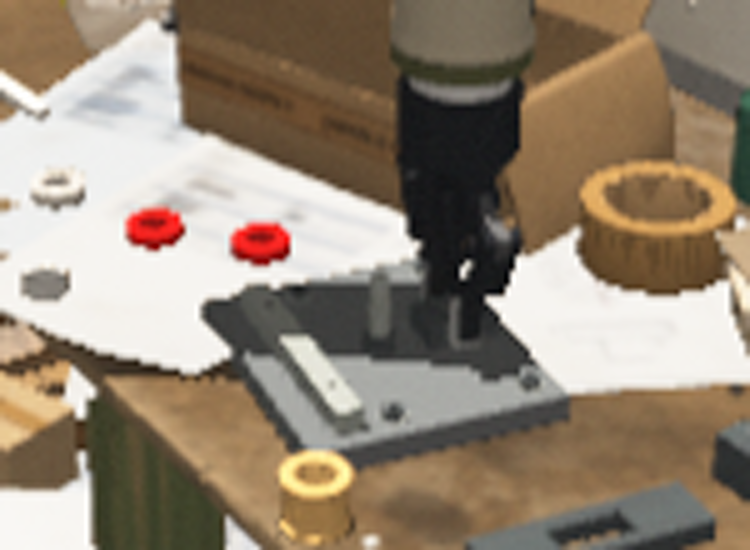

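```bash
python3 -m crank '0 0 -1 0 0 0 0;0 0 -0.5 0 0 0 0;0 0 0 0 0 0 0'; python3 -m crank '0 0 0 0 0 0 45;0 0 0 0 0 0 45;0 0 0 0 0 0 45'
python3 - <<'E'
from h import *
s=r.get_state(); print(s["contact_force"],s["moment"],s["ee_pos"])
d,s=wrist()
f=d["frame"]; f=np.clip((f/255.)**0.45*255,0,255).astype(np.uint8)
cv2.imwrite("pics/w18.png",cv2.resize(f[180:384,130:390],None,fx=2.9,fy=2.9,interpolation=cv2.INTER_CUBIC))
for o in r.cut_out("low_block","wrist")[:1]:
    P,u,v=world_pts(d,o["pixels"])
    zt=np.percentile(P[:,2],60); T=P[abs(P[:,2]-zt)<0.003]
    A=np.c_[T[:,:2]-T[:,:2].mean(0),np.ones(len(T))]; co=np.linalg.lstsq(A,T[:,2],rcond=None)[0]
    print(rect(T),"plane slope",np.round(co,4))
E
```

```text
time: 18.8
ee_pos: [0.5489, -0.0633, 0.0181]
tool_rot: [3.124, -0.326, -0.0]
contact_force: [0.7, -0.2, -1.6]
gripper_width: 0.0307
time: 19.1
ee_pos: [0.5491, -0.0633, 0.0183]
tool_rot: [3.125, -0.326, 0.0]
contact_force: [-0.7, -0.2, 0.1]
gripper_width: 0.0383
[-0.7040922  -0.20951642  0.08759125] [-0.01830295 -0.01719174  0.00131508] [ 0.54911819 -0.06331937  0.01834191]
(array([549.2, -61.7]), array([32.1, 48.7]), 78.8) plane slope [-0.0059  0.0002  0.0331]
```

View pics/w18.png

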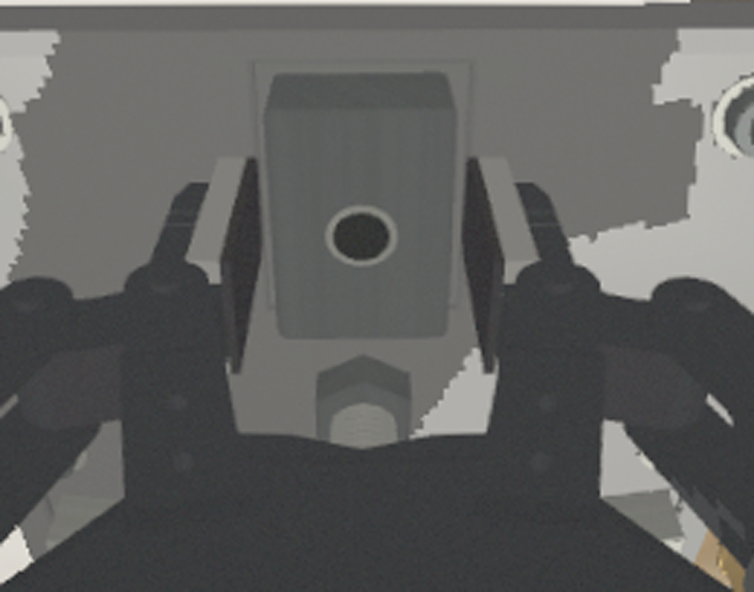

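Run:
```python
from h import *
d,s=wrist()
for nm,x,y,z in [("near R",456,306,.018),("near L",268,306,.018),("far L",252,61,.018),("far R",472,61,.018),("blk top near L",280,336,.033),("blk top far L",268,110,.033),("blk top far R",456,110,.033),("blk bot far L",276,74,.0155)]:
    p=pix2world(d,130+x/2.9-.4,180+y/2.9-.4,z); print(nm,np.round(p,1),toplate(p))
f=d["frame"]; f=np.clip((f/255.)**0.4*255,0,255).astype(np.uint8)
cv2.imwrite("pics/w19.png",cv2.resize(f[195:305,190:320],None,fx=5.5,fy=5.5,interpolation=cv2.INTER_CUBIC))
```

```text
near R [518.2 -75.1  18. ] [ 23.8 -19. ]
near L [526.2 -37.3  18. ] [23.9 19.6]
far L [579.1 -48.2  18. ] [77.9 19.7]
far R [571.  -86.6  18. ] [ 77.8 -19.6]
blk top near L [529.5 -42.   33. ] [28.1 15.7]
blk top far L [575.4 -51.8  33. ] [75.1 15.4]
blk top far R [569.1 -81.8  33. ] [ 75.  -15.3]
blk bot far L [574.9 -51.4  15.5] [74.5 15.7]
```

View pics/w19.png

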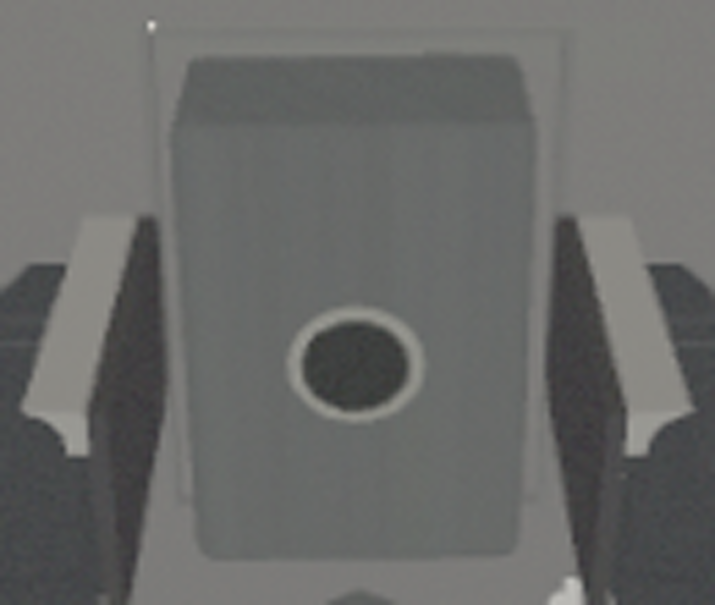

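```bash
python3 -m crank '0 0 -15 0 0 0 50;0 0 -40 0 0 0 60;0 0 -45 0 0 0 70;0 0 -15 0 0 0 70;0 0 0 0 0 0 70'
python3 -c "
from h import *
goto(487,-266.5,120,79.6)"
```

```text
time: 19.75
ee_pos: [0.5506, -0.0639, 0.1366]
tool_rot: [-3.124, 0.327, -0.008]
contact_force: [0.5, -0.0, -0.8]
gripper_width: 0.0596
t 19.75 tcp [550.6 -63.9 136.6] jaw -101.94 w 59.6 F [ 0.5 -0.  -0.8] q7 -1.25
turn tool deg [-0.07 -0.28 -1.54] then shift tool mm [-26.  210.8  16.6]  | shift w/o turn [-20.4 211.4  16.2] tilt [ 5.e-03  3.e-04 -1.e+00]
```

```bash
python3 -m crank '-4 40 0 0 0 0 70;-4 43 2 0 0 0 70;-4 43 2 0 0 0 70;-4 43 2 0 0 0 70;-5 42 2 0 0 -1.5 70;0 0 0 0 0 0 70;0 0 0 0 0 0 70'
python3 - <<'E'
from h import *
d,s=wrist(); cv2.imwrite("pics/w20.png",cv2.resize(d["frame"],(768,576)))
goto(487,-266.5,120,79.6)
for n in ["strap"]:
    for o in r.cut_out(n,"wrist"):
        P,u,v=world_pts(d,o["pixels"])
        zt=np.percentile(P[:,2],80); T=P[abs(P[:,2]-zt)<0.003]
        print(n,round(o["score"],2),np.round(o["location"]),len(P),np.round(np.percentile(P[:,2],[5,50,95])*1000,1), *rect(T))
E
```

```text
time: 20.45
ee_pos: [0.4836, -0.2664, 0.1247]
tool_rot: [-3.127, 0.291, 0.002]
contact_force: [0.1, 0.8, -0.4]
gripper_width: 0.0593
t 20.5 tcp [ 484.6 -264.9  124.6] jaw -100.47 w 60.3 F [-0.5  0.9 -0.1] q7 -0.86
turn tool deg [-0.05  0.07 -0.07] then shift tool mm [2.7 1.2 4.6]  | shift w/o turn [2.7 1.2 4.6] tilt [-0.001   0.0011 -1.    ]
strap 0.65 [164. 266.] 5366 [12.6 14.1 15.1] [ 487.5 -268.1] [ 40.2 135.6] 80.0
```

View pics/w20.png

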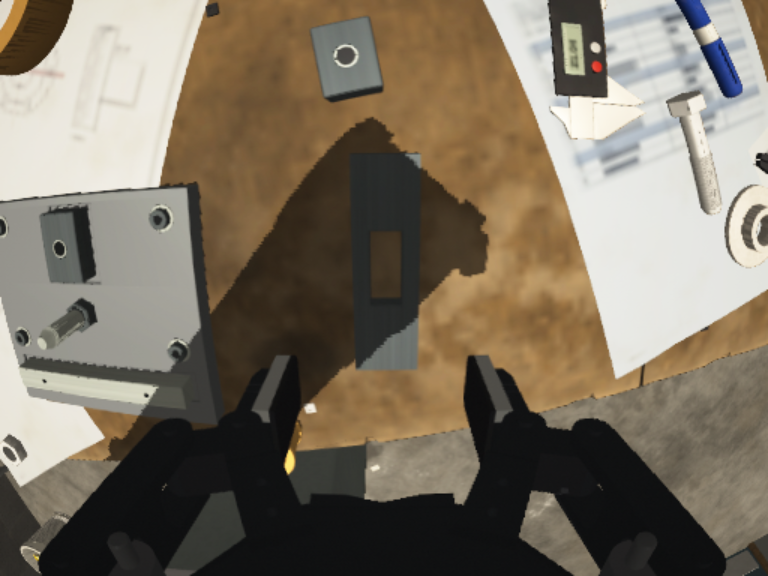

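```bash
python3 -m crank '3 3.9 30 0 0 -0.4 68;0 0 35 0 0 0 68;0 0 30 0 0 0 68;0 0 18 0 0 0 68;0 0 0 0 0 0 68;0 0 0 0 0 0 68'
python3 - <<'E'
from h import *
d,s=wrist(); cv2.imwrite("pics/w21.png",cv2.resize(d["frame"],(768,576)))
goto(487,-269,-5,80)
for n in ["strap"]:
    for o in r.cut_out(n,"wrist"):
        P,u,v=world_pts(d,o["pixels"])
        zt=np.percentile(P[:,2],80); T=P[abs(P[:,2]-zt)<0.003]
        print(n,round(o["score"],2),np.round(o["location"]),len(P),np.round(np.percentile(P[:,2],[5,50,95])*1000,1), *rect(T))
d2=dict(d); d2["T"]=d["tool_from_camera"]
P,u,v=world_pts(d2)
im=np.full((384,512),99.);im[v,u]=P[:,2]*1000
for row in range(230,262,3):
    print(row,np.round(im[row,175:215:2]).astype(int),"|",np.round(im[row,296:336:2]).astype(int))
E
```

```text
time: 21.15
ee_pos: [0.4877, -0.2695, 0.013]
tool_rot: [3.129, -0.273, 0.0]
contact_force: [-0.1, -0.7, 1.2]
gripper_width: 0.0581
t 21.2 tcp [ 488.  -270.    13.6] jaw -99.98 w 57.9 F [ 0.3 -1.1  1.1] q7 -0.75
turn tool deg [ 0.04 -0.09  0.02] then shift tool mm [-1.2 -0.8 18.6]  | shift w/o turn [-1.2 -0.8 18.6] tilt [ 0.0014 -0.001  -1.    ]
strap 0.83 [202. 256.] 13965 [11.1 14.  15. ] [ 487.5 -268.1] [ 40.5 136.8] 79.7
230 [13 12 13 13 12 14 12 13 13 14 12 99 13 14 13 14 13 14 13 13] | [12 14 14 14 14 14 14 13 14 14 13 14 13 14 12 13 13 14 14 12]
233 [13 12 13 13 14 14 12 13 14 13 14 13 13 13 14 12 14 13 14 13] | [12 13 14 13 13 14 13 13 13 13 13 14 13 13 13 12 13 13 13 13]
236 [13 12 13 14 11 13 -8 -7 -8 -8 -8 -8 13 13 13 13 13 13 14 13] | [13 14 14 14 13 14 14 13 -8 -8 -8 -9 -8 -8 13 12 12 12 13 13]
239 [ 13  13  13  13  13 -11 -11 -11 -12 -12 -12 -10  -6  14  13  14  13  12
  13  13] | [ 13  14  14  12  12  13  13  -7 -12 -12 -12 -12 -11 -12 -12  13  13  13
  12  13]
242 [ 13  14  14  13 -14 -14 -15 -15 -15 -14 -15 -11  -5  12  12  13  14  14
  13  14] | [ 14  13  12  13  11 
[... 393 characters left out ...]
15
 -14 -14]
251 [-16 -18 -16 -25 -23 -24 -24 -24 -24 -23 -19 -13  -9  13  12  13  13  14
  13  13] | [ 12  14  14  12  14  14  -5 -11 -15 -19 -24 -24 -24 -24 -24 -24 -24 -17
 -17 -17]
254 [-20 -20 -27 -26 -27 -26 -26 -26 -27 -24 -20 -16  -9  13  12  14  13  14
  12  13] | [ 14  12  13  13  13  13  -6 -10 -15 -19 -24 -27 -26 -26 -26 -27 -26 -26
 -20 -21]
257 [-24 -29 -30 -29 -29 -29 -29 -29 -27 -24 -20 -15 -11  13  14  12  13  13
  14  13] | [ 13  12  12  12  13  13  -7 -13 -15 -20 -23 -28 -29 -30 -30 -29 -30 -29
 -30 -24]
260 [-32 -33 -32 -31 -32 -33 -32 -32 -29 -25 -20 -17 -12  -8  13  14  12  13
  14  12] | [ 13  14  13  12  13  13  -8 -12 -17 -19 -25 -27 -31 -31 -32 -32 -32 -31
 -32 -25]
```

View pics/w21.png

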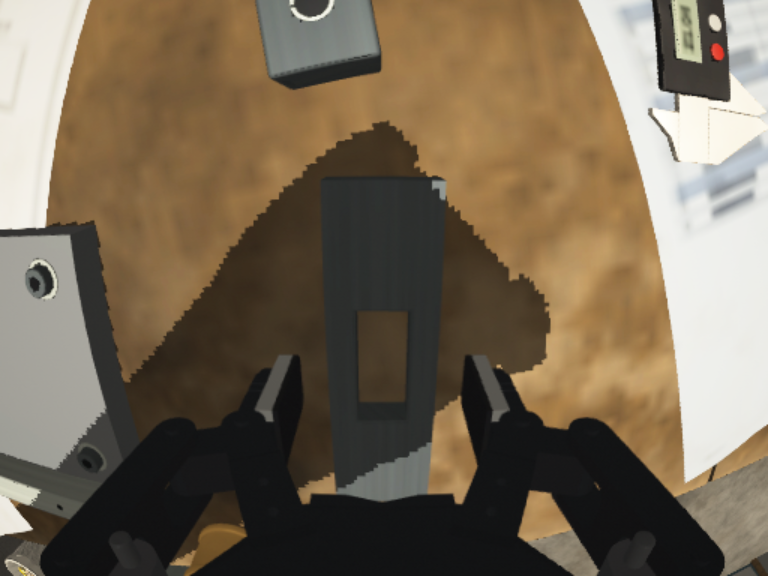

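```bash
python3 -m crank '-0.6 0 6 0 0 0 65;0 0 6 0 0 0 60;0 0 0 0 0 0 40;0 0 0 0 0 0 0;0 0 0 0 0 0 0;0 0 0 0 0 0 0;0 0 0 0 0 0 0' 80
python3 - <<'E'
from h import *
d,s=wrist(); cv2.imwrite("pics/w22.png",cv2.resize(d["frame"],(768,576)))
goto(487,-269,-5,80)
for n in ["strap"]:
    for o in r.cut_out(n,"wrist"):
        P,u,v=world_pts(d,o["pixels"])
        zt=np.percentile(P[:,2],80); T=P[abs(P[:,2]-zt)<0.003]
        print(n,round(o["score"],2),np.round(o["location"]),len(P),np.round(np.percentile(P[:,2],[5,50,95])*1000,1), *rect(T))
E
```

```text
time: 21.95
ee_pos: [0.4862, -0.2696, 0.0001]
tool_rot: [-3.129, 0.275, 0.001]
contact_force: [-1.1, -0.8, -2.6]
gripper_width: 0.038
t 22.0 tcp [ 4.863e+02 -2.696e+02  1.000e-01] jaw -100.03 w 38.2 F [ 0.2  0.2 -2.8] q7 -0.74
turn tool deg [-0.    0.03 -0.03] then shift tool mm [ 0.6 -0.7  5.1]  | shift w/o turn [ 0.6 -0.7  5.1] tilt [-5.e-04  1.e-04 -1.e+00]
strap 0.84 [201. 254.] 15243 [10. 14. 15.] [ 494.  -269.5] [ 40.5 124.2] 79.8
```

View pics/w22.png

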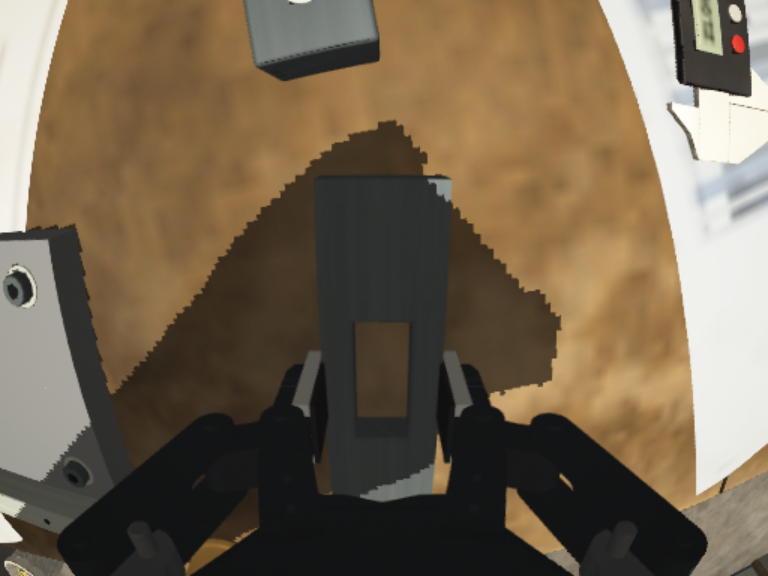

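```bash
python3 -m crank '0 0 -15 0 0 0 0;0 0 -40 0 0 0 0;0 0 -45 0 0 0 0;0 0 -30 0 0 0 0;0 0 0 0 0 0 0'
python3 -c "
from h import *
goto(498,-52.8,120,78.25)"
```

```text
time: 22.55
ee_pos: [0.4884, -0.2717, 0.1355]
tool_rot: [3.127, -0.275, 0.011]
contact_force: [0.1, -0.2, -4.3]
gripper_width: 0.0381
t 22.55 tcp [ 488.4 -271.7  135.5] jaw -100.06 w 38.1 F [ 0.1 -0.2 -4.3] q7 -0.85
turn tool deg [ 0.1  -0.43  1.69] then shift tool mm [ -35.2 -216.3   15.5]  | shift w/o turn [ -28.9 -217.3   14.9] tilt [ 0.007  -0.0031 -1.    ]
```

```bash
python3 -m crank '-5 -35 0 0 0 0 0;-6 -43 0 0 0 0 0;-6 -43 0 0 0 0 0;-6 -43 0 0 0 0 0;-5 -35 0 0 0 0 0;-1 -18 0 0 0 1.7 0;0 0 0 0 0 0 0;0 0 0 0 0 0 0'
python3 - <<'E'
from h import *
d,s=wrist(); cv2.imwrite("pics/w23.png",cv2.resize(d["frame"],(768,576)))
goto(498,-52.8,85,78.25)
for n in ["strap","fixture_plate"]:
    for o in r.cut_out(n,"wrist")[:1]:
        P,u,v=world_pts(d,o["pixels"])
        zt=np.percentile(P[:,2],60); T=P[abs(P[:,2]-zt)<0.003]
        print(n,round(o["score"],2),np.round(o["location"]),len(P),np.round(np.percentile(P[:,2],[5,50,95])*1000,1), *rect(T))
E
```

```text
time: 23.35
ee_pos: [0.4952, -0.0508, 0.1299]
tool_rot: [3.125, -0.319, -0.001]
contact_force: [-0.8, -0.7, -5.1]
gripper_width: 0.0377
t 23.4 tcp [495.2 -51.7 130. ] jaw -101.75 w 38.2 F [-0.5 -0.3 -3.9] q7 -1.29
turn tool deg [ 0.03  0.03 -0.  ] then shift tool mm [ 3.   0.5 45. ]  | shift w/o turn [ 3.   0.5 45. ] tilt [-6.e-04 -4.e-04 -1.e+00]
strap 0.89 [201. 256.] 15318 [139.4 143.8 144.8] [502.7 -50.8] [ 40.5 124.9] 77.9
fixture_plate 0.86 [115. 275.] 19986 [16.8 18.1 19.6] [498.6 -51.4] [191.3 168.4] 78.2
```

View pics/w23.png

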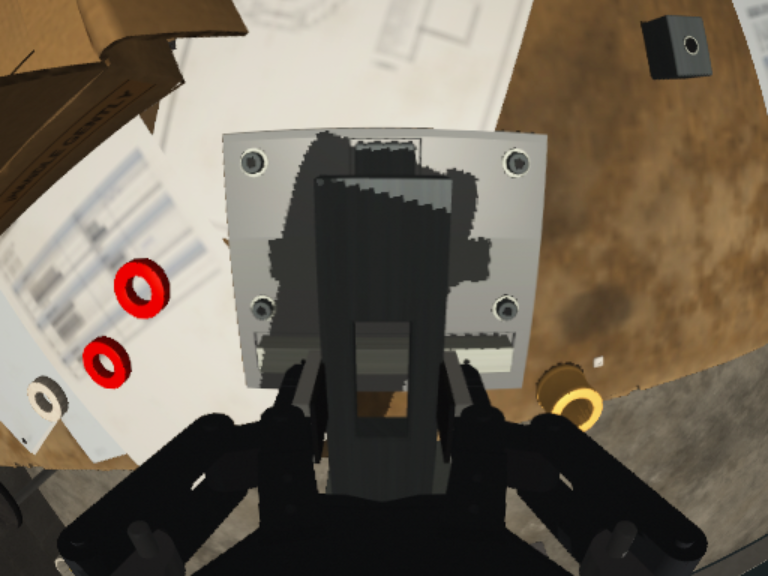

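```bash
python3 -m crank '2 1.2 20 0 0 0 0;0 0 20 0 0 0 0;0 0 10 0 0 0 0;0 0 0 0 0 0 0;0 0 0 0 0 0 0'
python3 - <<'E'
from h import *
d,s=wrist(); cv2.imwrite("pics/w24.png",cv2.resize(d["frame"],(768,576)))
goto(498,-52.8,36,78.25)
for n in ["strap","fixture_plate"]:
    for o in r.cut_out(n,"wrist")[:1]:
        P,u,v=world_pts(d,o["pixels"])
        zt=np.percentile(P[:,2],60); T=P[abs(P[:,2]-zt)<0.003]
        c,wh,a=rect(T); print(n,round(o["score"],2),len(P),np.round(np.percentile(P[:,2],[5,50,95])*1000,1),c,wh,a)
        if n=="strap":
            e=np.radians(a-90);x=np.array([np.cos(e),np.sin(e)]);print("strap c",np.round(c+x*(max(wh)/2-68),1))
E
```

```text
time: 24.0
ee_pos: [0.4976, -0.0533, 0.0808]
tool_rot: [3.125, -0.323, 0.0]
contact_force: [-0.3, -0.2, -4.2]
gripper_width: 0.0381
t 24.05 tcp [497.9 -53.1  81.1] jaw -101.77 w 37.5 F [-0.4  0.3 -3. ] q7 -1.24
turn tool deg [ 0.   -0.06 -0.02] then shift tool mm [ 0.  -0.4 45.1]  | shift w/o turn [-0.  -0.4 45.1] tilt [ 1.e-03 -3.e-04 -1.e+00]
strap 0.96 15149 [91.5 94.7 95.8] [505.  -53.4] [ 40.5 124.5] 77.9
strap c [499.4 -52.2]
fixture_plate 0.69 28729 [16.9 18.1 21.5] [505.2 -52.8] [191.1 155. ] 78.3
```

View pics/w24.png

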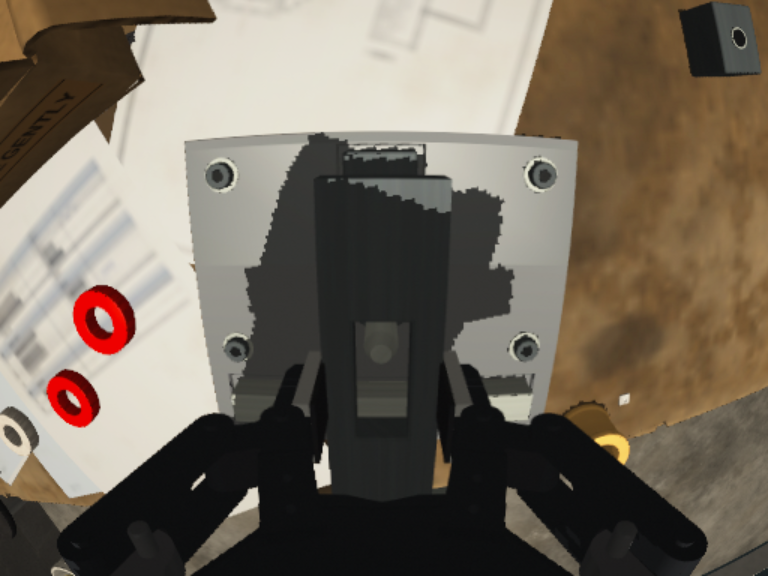

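Run:
```python
from h import *
d,s=wrist(); P,u,v=world_pts(d)
k=(abs(u-254)<14)&(v>215)&(v<285)&(P[:,2]>.035)&(P[:,2]<.073)
q=P[k]; t=q[q[:,2]>.066]; print(len(q),len(t),np.round(t.mean(0)*1000,1),np.round(t.min(0)*1000,1),np.round(t.max(0)*1000,1))
print("pix extent",u[k].min(),u[k].max(),v[k].min(),v[k].max())
f=d["frame"]; f=np.clip((f/255.)**0.45*255,0,255).astype(np.uint8)
cv2.imwrite("pics/w25.png",cv2.resize(f[200:300,200:310],None,fx=6,fy=6,interpolation=cv2.INTER_CUBIC))
```

```text
527 268 [499.9 -52.   69.1] [494.4 -57.3  66. ] [504.4 -45.9  71.5]
pix extent 244 266 216 242
```

View pics/w25.png

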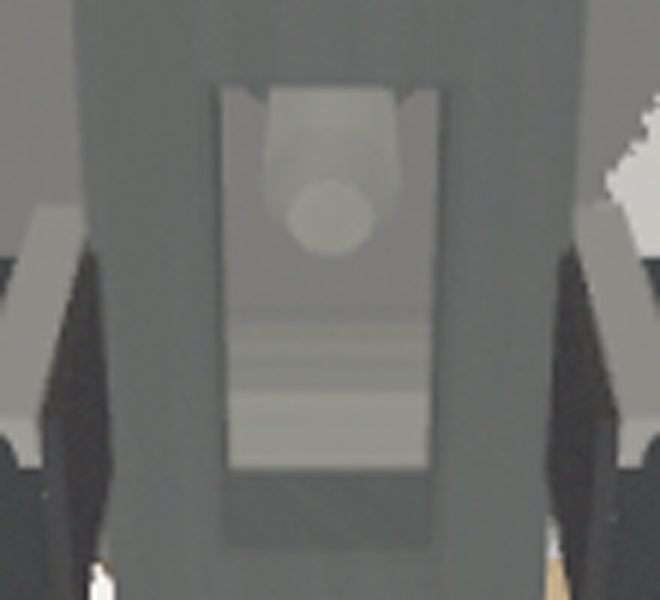

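```bash
python3 -m crank '0.3 0 12 0 0 0 0;0 0 12 0 0 0 0;0 0 10 0 0 0 0;0 0 6 0 0 0 0;0 0 0 0 0 0 0'
python3 - <<'E'
from h import *
d,s=wrist()
goto(498,-52.8,33,78.25)
f=d["frame"]; f=np.clip((f/255.)**0.45*255,0,255).astype(np.uint8)
cv2.imwrite("pics/w26.png",cv2.resize(f[160:310,170:340],None,fx=4,fy=4,interpolation=cv2.INTER_CUBIC))
E
```

```text
time: 24.7
ee_pos: [0.4969, -0.0527, 0.0391]
tool_rot: [3.125, -0.321, -0.003]
contact_force: [-0.2, -0.3, -4.1]
gripper_width: 0.0375
t 24.75 tcp [497.3 -52.8  39.8] jaw -101.75 w 37.9 F [ 0.6  0.  -4.3] q7 -1.19
turn tool deg [0.03 0.06 0.  ] then shift tool mm [ 0.6 -0.1  6.8]  | shift w/o turn [ 0.7 -0.1  6.8] tilt [-1.1e-03 -4.0e-04 -1.0e+00]
```

View pics/w26.png

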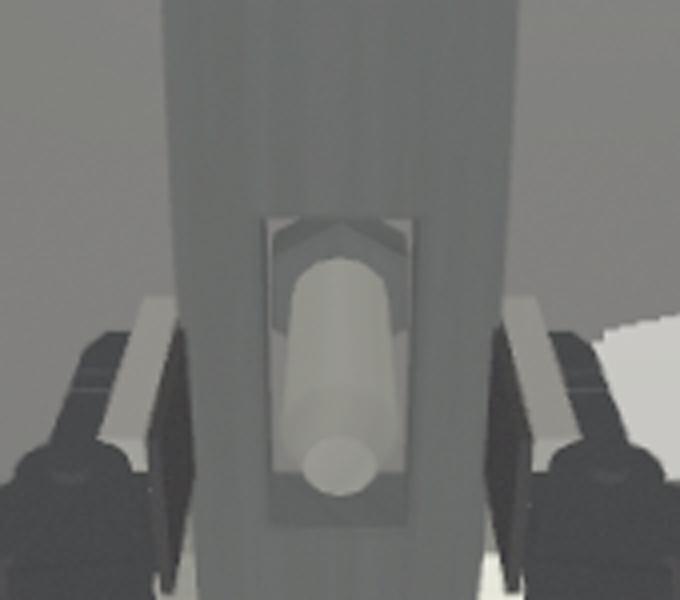

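```bash
python3 -m crank '0.5 0 3 0 0 0 0;0 0 1.5 0 0 0 0;0 0 1 0 0 0 0;0 0 0 0 0 0 0'; python3 -m crank '0 0 1 0 0 0 0;0 0 0.7 0 0 0 0;0 0 0 0 0 0 0'
python3 - <<'E'
from h import *
d,s=wrist()
goto(498,-52.8,33,78.25)
for n in ["strap","fixture_plate"]:
    for o in r.cut_out(n,"wrist")[:1]:
        P,u,v=world_pts(d,o["pixels"])
        zt=np.percentile(P[:,2],60); T=P[abs(P[:,2]-zt)<0.003]
        A=np.c_[T[:,:2]-T[:,:2].mean(0),np.ones(len(T))]; co=np.linalg.lstsq(A,T[:,2],rcond=None)[0]; print("plane",np.round(co,4))
        c,wh,a=rect(T); print(n,round(o["score"],2),len(P),np.round(np.percentile(P[:,2],[5,50,95])*1000,1),c,wh,a)
        if n=="strap":
            e=np.radians(a-90);x=np.array([np.cos(e),np.sin(e)]);print("strap c",np.round(c+x*(max(wh)/2-68),1))
P,u,v=world_pts(d)
k=(abs(u-254)<20)&(v>215)&(v<300)&(P[:,2]>.035)&(P[:,2]<.073)
q=P[k]; t=q[q[:,2]>.0685]; print(len(t),"stud",np.round(t.mean(0)*1000,1))
E
```

```text
time: 25.15
ee_pos: [0.4982, -0.0526, 0.0348]
tool_rot: [-3.125, 0.321, 0.0]
contact_force: [0.6, -0.2, -4.3]
gripper_width: 0.0377
time: 25.45
ee_pos: [0.4983, -0.0527, 0.0331]
tool_rot: [-3.125, 0.321, -0.0]
contact_force: [0.1, 0.4, -3.6]
gripper_width: 0.0379
t 25.5 tcp [498.3 -52.7  33.1] jaw -101.72 w 37.6 F [-0.1 -0.  -4.4] q7 -1.18
turn tool deg [ 0.   -0.    0.03] then shift tool mm [-0.2  0.2  0.1]  | shift w/o turn [-0.2  0.2  0.1] tilt [ 1.e-04 -0.e+00 -1.e+00]
plane [-0.0001  0.0004  0.0471]
strap 0.88 14762 [45.8 47.1 48.1] [505.7 -52.7] [ 40.6 124.6] 78.0
strap c [500.1 -51.5]
plane [-0.0011  0.0013  0.0181]
fixture_plate 0.8 43064 [17.1 18.2 24.9] [498.8 -51.4] [191.4 168.1] 78.0
309 stud [499.5 -51.7  69.9]
```

```bash
python3 -m crank '-0.7 0 0 0 0 0 0;0 0 0.7 0 0 0 0;0 0 0 0 0 0 0;0 0 0 0 0 0 0'; python3 -m crank '0 0 0 0 0 0 65;0 0 0 0 0 0 65;0 0 0 0 0 0 65;0 0 0 0 0 0 65'
python3 - <<'E'
from h import *
d,s=wrist(); cv2.imwrite("pics/w27.png",cv2.resize(d["frame"],(768,576)))
goto(498,-52.8,33,78.25)
for n in ["strap"]:
    for o in r.cut_out(n,"wrist")[:1]:
        P,u,v=world_pts(d,o["pixels"])
        zt=np.percentile(P[:,2],60); T=P[abs(P[:,2]-zt)<0.003]
        A=np.c_[T[:,:2]-T[:,:2].mean(0),np.ones(len(T))]; co=np.linalg.lstsq(A,T[:,2],rcond=None)[0]; print("plane",np.round(co,4))
        c,wh,a=rect(T); print(n,c,wh,a)
        e=np.radians(a-90);x=np.array([np.cos(e),np.sin(e)]);print("strap c",np.round(c+x*(max(wh)/2-68),1))
E
```

```text
time: 26.0
ee_pos: [0.4975, -0.0525, 0.033]
tool_rot: [-3.124, 0.321, 0.0]
contact_force: [-4.8, 2.3, 7.6]
gripper_width: 0.0376
time: 26.4
ee_pos: [0.4977, -0.0526, 0.0324]
tool_rot: [3.125, -0.321, 0.0]
contact_force: [-0.7, 0.2, -0.4]
gripper_width: 0.0552
t 26.45 tcp [497.6 -52.6  32.4] jaw -101.72 w 55.5 F [0.  0.2 0.3] q7 -1.18
turn tool deg [ 0.01 -0.01  0.03] then shift tool mm [ 0.4  0.2 -0.6]  | shift w/o turn [ 0.4  0.2 -0.6] tilt [ 1.e-04 -2.e-04 -1.e+00]
plane [-0.0002  0.0011  0.0471]
strap [505.2 -52.6] [ 40.4 124.3] 77.8
strap c [499.5 -51.4]
```

View pics/w27.png

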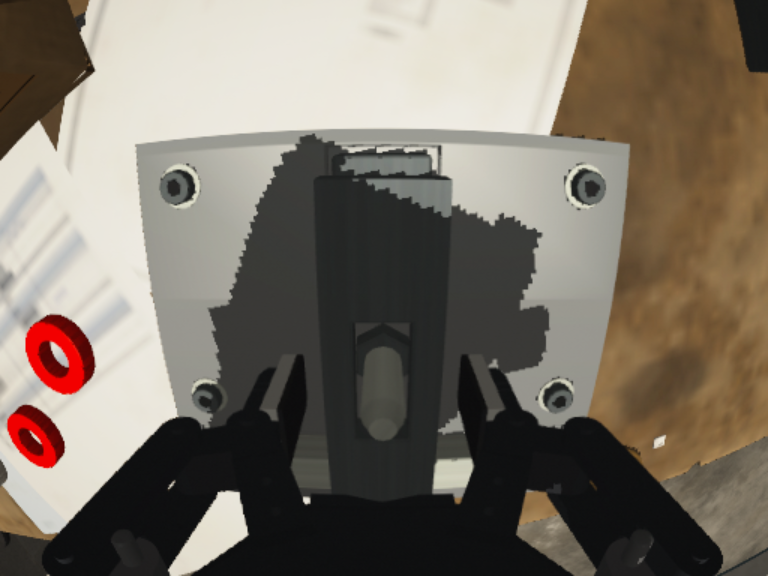

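```bash
python3 -m crank '0 0 -15 0 0 0 70;0 0 -40 0 0 0 75;0 0 -45 0 0 0 75;0 0 -20 0 0 0 75;0 0 0 0 0 0 75'
python3 - <<'E'
from h import *
goto(440.7,271.6,120,78.25)
d=r.get_image("scene"); cv2.imwrite("pics/s28.png",cv2.resize(d["frame"][120:280,150:380],None,fx=3.4,fy=3.4,interpolation=cv2.INTER_CUBIC))
E
```

```text
time: 27.0
ee_pos: [0.4994, -0.0532, 0.156]
tool_rot: [-3.124, 0.321, -0.008]
contact_force: [-0.3, -0.1, -1.4]
gripper_width: 0.0638
t 27.0 tcp [499.4 -53.2 156. ] jaw -101.75 w 63.8 F [-0.3 -0.1 -1.4] q7 -1.31
turn tool deg [-0.09 -0.29  0.  ] then shift tool mm [-123.6 -306.1   36. ]  | shift w/o turn [-123.8 -306.    35.9] tilt [ 5.2e-03  5.0e-04 -1.0e+00]
```

View pics/s28.png

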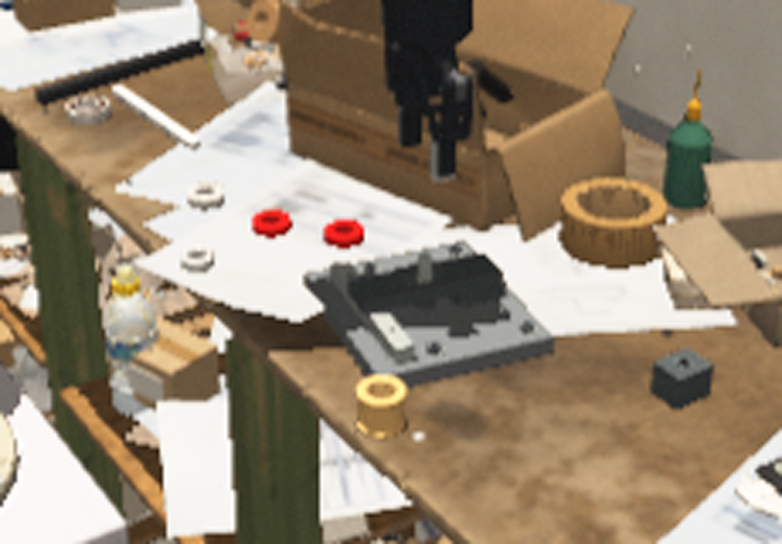

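```bash
python3 -m crank '-40 0 0 0 0 0 75;-42 -30 0 0 0 0 75;-22 -40 5 0 0 0 75;-10 -43 5 0 0 0 75;-10 -43 5 0 0 0 75;0 -43 5 0 0 0 75;0 -43 5 0 0 0 75;0 -40 5 0 0 0 75;0 -24 6 0 0 0 75;0 0 0 0 0 0 75'
python3 - <<'E'
from h import *
d,s=wrist(); cv2.imwrite("pics/w29.png",cv2.resize(d["frame"],(768,576)))
goto(440.7,271.6,120,78.25)
for n in ["collar"]:
    for o in r.cut_out(n,"wrist"):
        P,u,v=world_pts(d,o["pixels"])
        zt=np.percentile(P[:,2],80); T=P[abs(P[:,2]-zt)<0.003]
        print(n,round(o["score"],2),np.round(o["location"]),len(P),np.round(np.percentile(P[:,2],[5,50,95])*1000,1), *rect(T), "mean",np.round(T.mean(0)*1000,1))
E
```

```text
time: 28.05
ee_pos: [0.4656, 0.2356, 0.1224]
tool_rot: [3.118, -0.322, -0.014]
contact_force: [0.1, -0.3, -0.6]
gripper_width: 0.0641
t 28.1 tcp [466. 233. 123.] jaw -101.97 w 64.1 F [ 0.5 -0.7  0.6] q7 -1.92
turn tool deg [ 0.46  0.42 -0.22] then shift tool mm [-32.6 -32.7   3. ]  | shift w/o turn [-32.7 -32.6   3. ] tilt [-0.0089 -0.0064 -0.9999]
collar 0.74 [ 98. 378.] 1431 [ 4.1 13.6 15. ] [517.9 117.7] [41.  40.5] 83.4 mean [518.2 118.5  13.8]
collar 0.67 [172. 328.] 1416 [ 5.4 13.8 15.1] [467.5 176.8] [41.  40.5] 9.6 mean [468.3 177.   13.9]
```

View pics/w29.png

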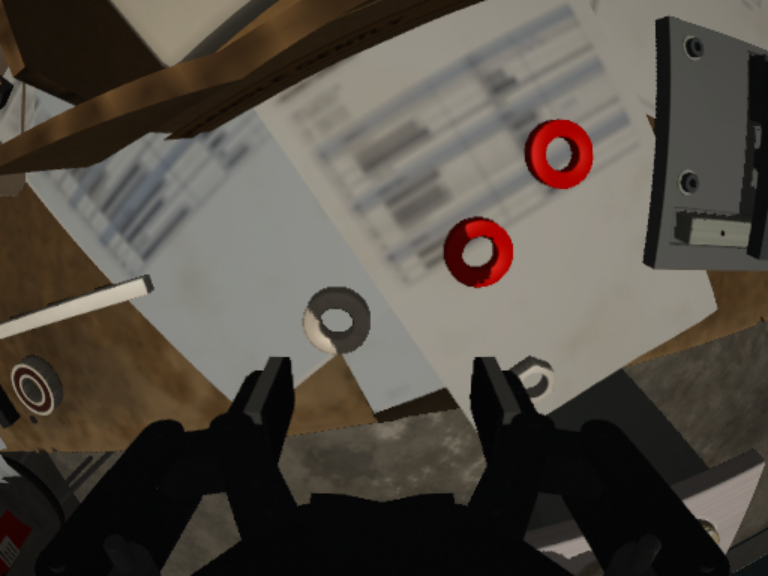

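```bash
python3 -m crank '-16 -17 0 0 0 0 75;-16 -16 0 0 0 0 75;0 0 0 0 0 0 75;0 0 0 0 0 0 75'
python3 - <<'E'
from h import *
d,s=wrist(); cv2.imwrite("pics/w30.png",cv2.resize(d["frame"],(768,576)))
goto(440.7,271.6,120,78.25)
P,u,v=world_pts(d)
k=(np.hypot(P[:,0]-.4407,P[:,1]-.2716)<.035)&(P[:,2]>.009)&(P[:,2]<.02)
print(k.sum(),rect(P[k]),cv2.minEnclosingCircle(P[k][:,:2].astype(np.float32)*1000))
E
```

```text
time: 28.55
ee_pos: [0.4423, 0.2702, 0.1246]
tool_rot: [3.12, -0.332, -0.011]
contact_force: [0.1, -0.1, -0.8]
gripper_width: 0.0641
t 28.6 tcp [442.7 269.7 124.7] jaw -102.22 w 64.0 F [ 0.4 -0.8 -0.7] q7 -2.01
turn tool deg [ 0.27  0.37 -0.47] then shift tool mm [-2.4 -1.5  4.7]  | shift w/o turn [-2.4 -1.5  4.7] tilt [-0.0073 -0.0034 -1.    ]
1289 (array([441.6, 270.8]), array([41.4, 41.7]), 79.8) ((441.42266845703125, 270.34942626953125), 21.18427085876465)
```

View pics/w30.png

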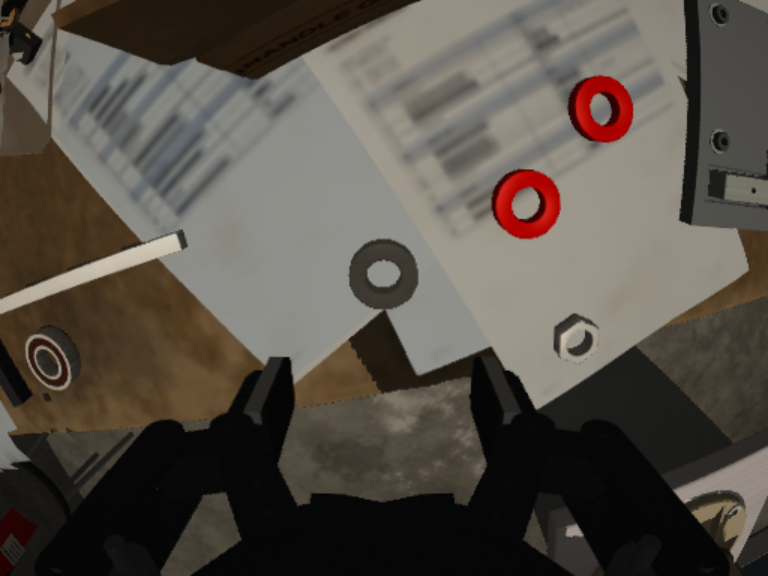

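```bash
python3 -m crank '-2 1.1 0 0.27 0.37 -0.4 75;0 0 30 0 0 0 75;0 0 35 0 0 0 75;0 0 30 0 0 0 75;0 0 15 0 0 0 72;0 0 0 0 0 0 70;0 0 0 0 0 0 70'
python3 - <<'E'
from h import *
d,s=wrist(); cv2.imwrite("pics/w31.png",cv2.resize(d["frame"],(768,576)))
goto(440.5,269,0,78.25)
P,u,v=world_pts(d)
k=(np.hypot(P[:,0]-.4407,P[:,1]-.2716)<.03)&(P[:,2]>.009)&(P[:,2]<.02)
print(k.sum(),rect(P[k]),cv2.minEnclosingCircle(P[k][:,:2].astype(np.float32)*1000))
E
```

```text
time: 29.3
ee_pos: [0.4412, 0.2701, 0.0156]
tool_rot: [-3.125, 0.322, -0.002]
contact_force: [0.5, 0.1, 1.5]
gripper_width: 0.0597
t 29.35 tcp [441.5 270.6  16. ] jaw -101.76 w 59.8 F [ 1.1  0.1 -0.1] q7 -1.89
turn tool deg [-0.07 -0.09 -0.01] then shift tool mm [-0.6  1.7 16. ]  | shift w/o turn [-0.6  1.7 16. ] tilt [ 1.8e-03  8.0e-04 -1.0e+00]
3246 (array([441.7, 270.5]), array([41.4, 42.2]), 75.8) ((441.4100036621094, 270.22418212890625), 21.425636291503906)
```

View pics/w31.png

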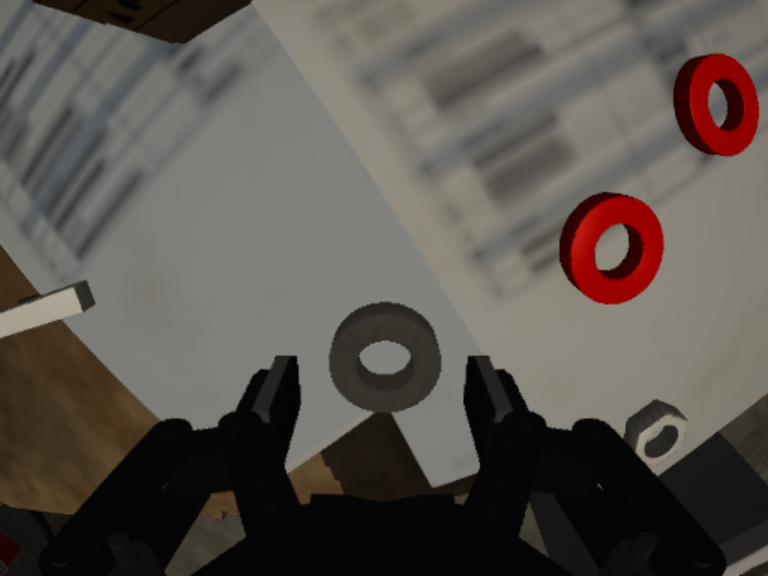

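```bash
python3 -m crank '-0.5 0.8 8 0 0 0 68;0 0 7 0 0 0 62;0 0 0 0 0 0 50;0 0 0 0 0 0 0;0 0 0 0 0 0 0;0 0 0 0 0 0 0;0 0 0 0 0 0 0' 60
python3 - <<'E'
from h import *
goto(440.5,269,0,78.25)
d,s=wrist(); cv2.imwrite("pics/w32.png",cv2.resize(d["frame"],(768,576)))
P,u,v=world_pts(d)
k=(np.hypot(P[:,0]-.4407,P[:,1]-.2706)<.023)&(P[:,2]>.009)&(P[:,2]<.02)
print(k.sum(),rect(P[k]),np.median(P[k][:,2]))
E
python3 -m crank '0 0 -15 0 0 0 0;0 0 -40 0 0 0 0;0 0 -45 0 0 0 0;0 0 -45 0 0 0 0;0 0 0 0 0 0 0'
python3 -c "
from h import *
goto(498.5,-53,140,78.25)"
```

```text
time: 30.05
ee_pos: [0.4397, 0.2699, -0.0004]
tool_rot: [3.125, -0.321, 0.0]
contact_force: [-0.3, 0.5, -1.0]
gripper_width: 0.0398
t 30.05 tcp [ 4.397e+02  2.699e+02 -4.000e-01] jaw -101.72 w 39.8 F [-0.3  0.5 -1. ] q7 -1.87
turn tool deg [ 0.01 -0.01  0.03] then shift tool mm [ 1.   0.7 -0.4]  | shift w/o turn [ 1.   0.7 -0.4] tilt [ 1.e-04 -2.e-04 -1.e+00]
4011 (array([442. , 270.1]), array([42.2, 42. ]), 80.8) 0.014091036845040067
time: 30.6
ee_pos: [0.4431, 0.2705, 0.1509]
tool_rot: [-3.119, 0.322, -0.01]
contact_force: [0.2, -0.4, -1.4]
gripper_width: 0.0394
t 30.6 tcp [443.1 270.5 150.9] jaw -101.8 w 39.4 F [ 0.2 -0.4 -1.4] q7 -2.03
turn tool deg [-0.4  -0.32 -0.05] then shift tool mm [120.1 305.5  10.9]  | shift w/o turn [120.3 305.5   9.4] tilt [ 0.0068  0.0058 -1.    ]
```

View pics/w32.png

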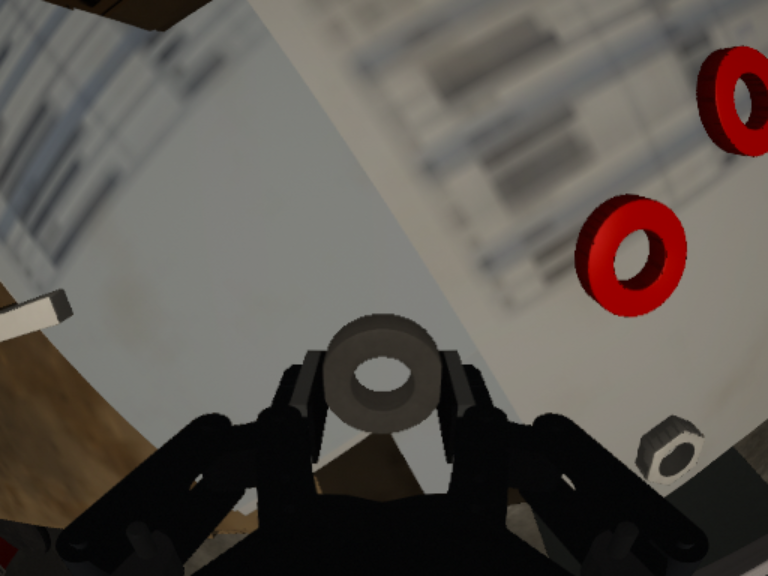

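```bash
python3 -m crank '0 30 0 0 0 0 0;5 40 0 0 0 0 0;10 40 0 0 0 0 0;15 40 0 0 0 0 0;15 40 0 0 0 0 0;15 40 0 0 0 0 0;15 40 0 0 0 0 0;20 30 2 0 0 0 0;18 5 2 0 0 0 0;0 0 0 0 0 0 0'
python3 -c "
from h import *
goto(497,-52.7,115,78.25)"
```

```text
time: 31.6
ee_pos: [0.4892, -0.0547, 0.1411]
tool_rot: [3.123, -0.328, 0.002]
contact_force: [0.7, -0.8, -1.5]
gripper_width: 0.0393
t 31.6 tcp [489.2 -54.7 141.1] jaw -101.99 w 39.3 F [ 0.7 -0.8 -1.5] q7 -1.41
turn tool deg [ 0.08 -0.07 -0.24] then shift tool mm [ 7.2 -3.5 26.1]  | shift w/o turn [ 7.1 -3.6 26.1] tilt [ 0.001  -0.0015 -1.    ]
```

```bash
python3 -m crank '7 -3.5 20 0 0 -0.2 0;0 0 20 0 0 0 0;0 0 11 0 0 0 0;0 0 0 0 0 0 0;0 0 0 0 0 0 0'
python3 - <<'E'
from h import *
d,s=wrist(); cv2.imwrite("pics/w33.png",cv2.resize(d["frame"],(768,576)))
goto(497,-52.7,115,78.25)
P,u,v=world_pts(d); z=s["ee_pos"][2]+.0144
k=(np.hypot(P[:,0]-s["ee_pos"][0],P[:,1]-s["ee_pos"][1])<.026)&(abs(P[:,2]-z)<.003)&(abs(u-254)<38)
print(k.sum(),rect(P[k]),np.median(P[k][:,2]),cv2.minEnclosingCircle(P[k][:,:2].astype(np.float32)*1000))
k=(abs(u-254)<30)&(v>200)&(v<310)&(P[:,2]>.068)&(P[:,2]<.072)
q=P[k]; print(k.sum(),"stud",np.round(q.mean(0)*1000,1) if len(q) else '')
f=d["frame"]; f=np.clip((f/255.)**0.45*255,0,255).astype(np.uint8)
cv2.imwrite("pics/w34.png",cv2.resize(f[190:310,190:320],None,fx=5.5,fy=5.5,interpolation=cv2.INTER_CUBIC))
E
```

```text
time: 32.1
ee_pos: [0.4959, -0.0497, 0.0903]
tool_rot: [3.126, -0.315, 0.0]
contact_force: [0.2, -0.6, -0.7]
gripper_width: 0.0393
t 32.15 tcp [496.2 -49.7  90.5] jaw -101.51 w 39.5 F [-0.  -0.2 -0.9] q7 -1.34
turn tool deg [-0.01 -0.06  0.24] then shift tool mm [  1.3   2.8 -24.5]  | shift w/o turn [  1.4   2.8 -24.5] tilt [ 1.1e-03 -1.0e-04 -1.0e+00]
3513 (array([498.5, -48.9]), array([38.6, 42.8]), 75.1) 0.10477945333444996 ((498.5144348144531, -46.74800109863281), 22.664119720458984)
0 stud
```

View pics/w34.png

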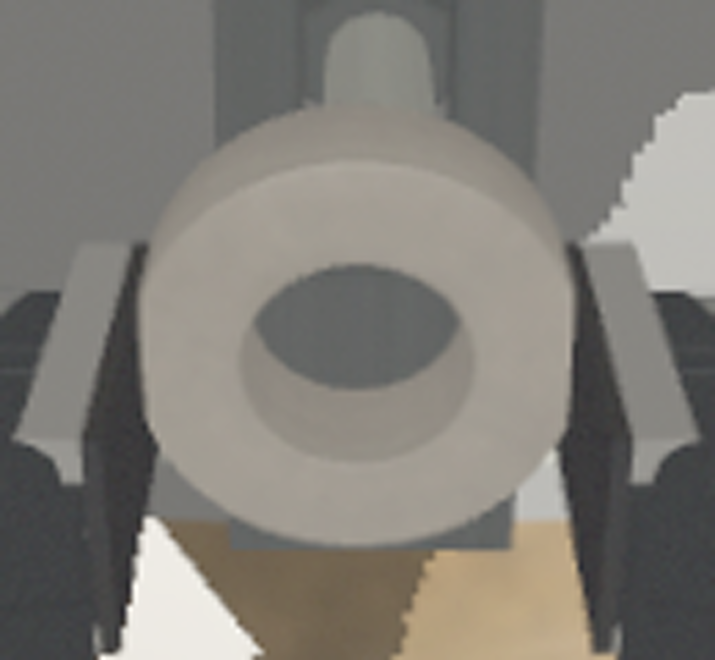

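```bash
python3 -m crank '1.4 2.6 5 0 0 0.2 0;0 0 4 0 0 0 0;0 0 0 0 0 0 0;0 0 0 0 0 0 0'
cat > m.py <<'E'
from h import *
d,s=wrist(); goto(497.1,-52.5,75,78.25)
P,u,v=world_pts(d); z=s["ee_pos"][2]+.0144
M=R.from_rotvec(s["tool_rot"]).as_matrix()
Q=(P-s["ee_pos"])@M*1000
k=(np.hypot(Q[:,0]-2,Q[:,1])<24)&(abs(Q[:,2]+14.4)<2)
m=np.zeros((384,512),np.uint8); m[v[k],u[k]]=1
# inner bore: fit ring by radial bins of top-face points
q=Q[k][:,:2]
from scipy.optimize import least_squares
best=None
xs=np.arange(-2,6,.25); ys=np.arange(-4,4,.25)
sc=[(((np.hypot(q[:,0]-a,q[:,1]-b)>9.3)&(np.hypot(q[:,0]-a,q[:,1]-b)<20.7)).sum(),a,b) for a in xs for b in ys]
mx=max(sc)[0]; top=np.array([(a,b) for n,a,b in sc if n>=mx*0.998]); print("collar in tool",top.mean(0),len(q))
k=(abs(u-254)<30)&(v>195)&(v<310)&(P[:,2]>.066)&(P[:,2]<.072)&(abs(Q[:,1])<9)&(abs(Q[:,0])<20)
print("stud pts",k.sum(),Q[k].mean(0) if k.sum() else '')
f=d["frame"]; f=np.clip((f/255.)**0.45*255,0,255).astype(np.uint8)
import sys
cv2.imwrite(sys.argv[1],cv2.resize(f[190:310,190:320],None,fx=5.5,fy=5.5,interpolation=cv2.INTER_CUBIC))
E
python3 m.py pics/w35.png
```

```text
time: 32.55
ee_pos: [0.4967, -0.0527, 0.0806]
tool_rot: [3.125, -0.321, -0.0]
contact_force: [-0.7, -0.4, -0.8]
gripper_width: 0.0397
t 32.6 tcp [496.8 -52.7  80.7] jaw -101.73 w 39.2 F [ 0.5  0.2 -1.8] q7 -1.33
turn tool deg [ 0.01 -0.    0.02] then shift tool mm [ 0.3 -0.2  5.7]  | shift w/o turn [ 0.3 -0.2  5.7] tilt [ 0.e+00 -2.e-04 -1.e+00]
collar in tool [ 2.58333333 -1.41666667] 3596
stud pts 24 [-1.53156613 -1.37461315 10.44494594]
```

View pics/w35.png

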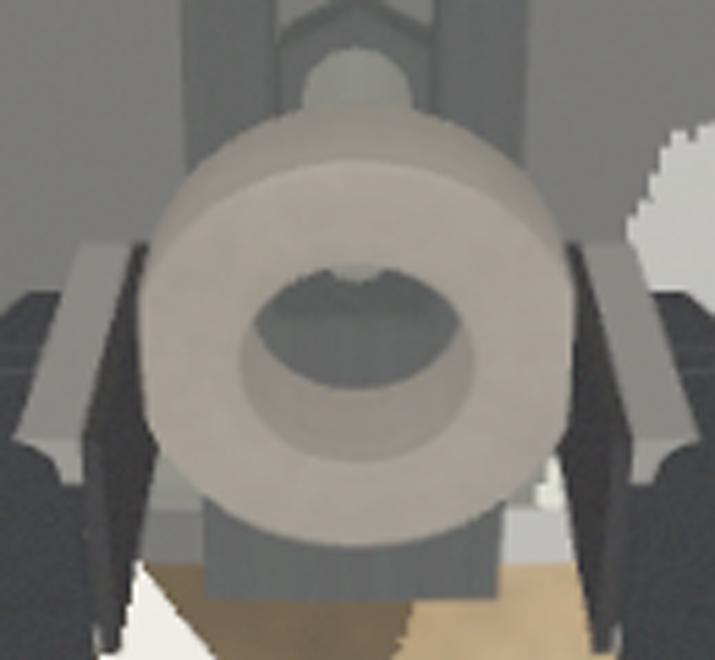

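```bash
python3 -m crank '-0.3 0 4 0 0 0 0;0 0 4 0 0 0 0;0 0 0 0 0 0 0;0 0 0 0 0 0 0'
python3 m.py pics/w36.png
```

```text
time: 33.0
ee_pos: [0.4963, -0.0526, 0.0724]
tool_rot: [3.125, -0.321, -0.0]
contact_force: [0.8, -0.2, -0.8]
gripper_width: 0.0392
t 33.05 tcp [496.5 -52.6  72.6] jaw -101.73 w 39.3 F [ 0.1  0.1 -0.6] q7 -1.32
turn tool deg [ 0.02 -0.    0.02] then shift tool mm [ 0.6 -0.2 -2.4]  | shift w/o turn [ 0.6 -0.2 -2.4] tilt [-0.e+00 -3.e-04 -1.e+00]
collar in tool [ 2.5   -1.375] 3583
stud pts 122 [ 1.00968124 -1.46141883  2.38978571]
```

View pics/w36.png

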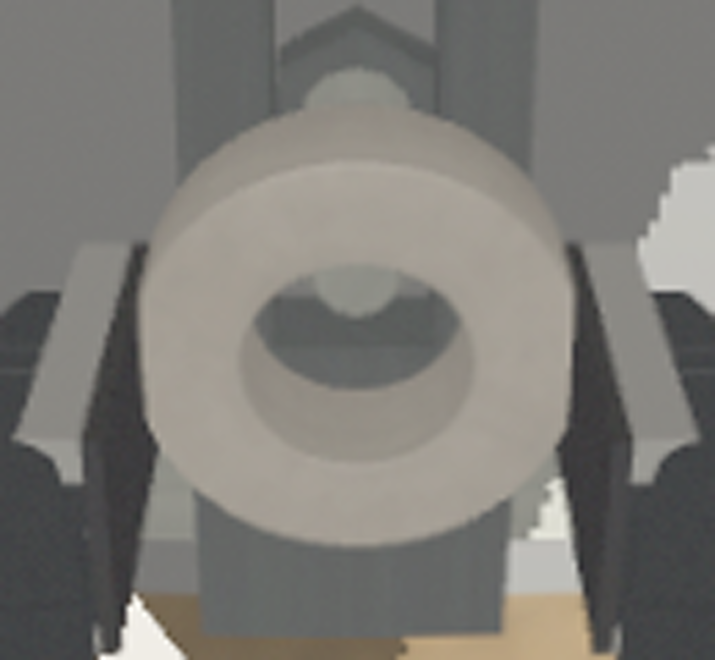

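Run:
```python
from h import *
d,s=wrist(); M=R.from_rotvec(s["tool_rot"]).as_matrix()
for x,y,z in [(357,316,.070),(314,285,.070),(400,285,.070),(357,463,s["ee_pos"][2]+.0144),(357,388,s["ee_pos"][2]+.0004)]:
    p=pix2world(d,190+x/5.5-.4,190+y/5.5-.4,z); print(x,y,np.round((p-s["ee_pos"]*1000)@M,1))
```

```text
357 316 [-2.4 -1.4  2.6]
314 285 [ 1.2 -5.7  2.6]
400 285 [1.2 3.  2.6]
357 463 [ -8.9  -1.4 -14.4]
357 388 [-9.2 -1.4 -0.4]
```

Run:
```python
from h import *
d,s=wrist(); M=R.from_rotvec(s["tool_rot"]).as_matrix()
for x,y in [(357,545),(357,162),(357,463),(357,266),(240,362),(475,362),(140,330),(574,330)]:
    p=pix2world(d,190+x/5.5-.4,190+y/5.5-.4,s["ee_pos"][2]+.0144); print(x,y,np.round((p-s["ee_pos"]*1000)@M,1))
```

```text
357 545 [-18.8  -1.4 -14.4]
357 162 [ 22.6  -1.3 -14.4]
357 463 [ -8.9  -1.4 -14.4]
357 266 [ 12.4  -1.3 -14.4]
240 362 [  2.4 -12.  -14.4]
475 362 [  2.4   9.4 -14.4]
140 330 [  5.7 -21.  -14.4]
574 330 [  5.6  18.3 -14.4]
```

```bash
python3 -m crank '0.2 0 5 0 0 0 0;0 0 5 0 0 0 0;0 0 5 0 0 0 0;0 0 4 0 0 0 0;0 0 0 0 0 0 0;0 0 0 0 0 0 0'
python3 m.py pics/w37.png
```

```text
time: 33.75
ee_pos: [0.4966, -0.0527, 0.0535]
tool_rot: [3.125, -0.321, -0.0]
contact_force: [-0.3, -0.4, -0.8]
gripper_width: 0.0397
t 33.8 tcp [496.7 -52.7  53.7] jaw -101.73 w 39.5 F [ 0.4  0.6 -1. ] q7 -1.29
turn tool deg [ 0.02 -0.01  0.02] then shift tool mm [  0.3  -0.3 -21.3]  | shift w/o turn [  0.3  -0.3 -21.3] tilt [ 1.e-04 -3.e-04 -1.e+00]
collar in tool [ 2.58333333 -1.41666667] 3813
stud pts 1614 [ 1.95891982e+00 -7.56445677e-03 -1.47755494e+01]
```

View pics/w37.png

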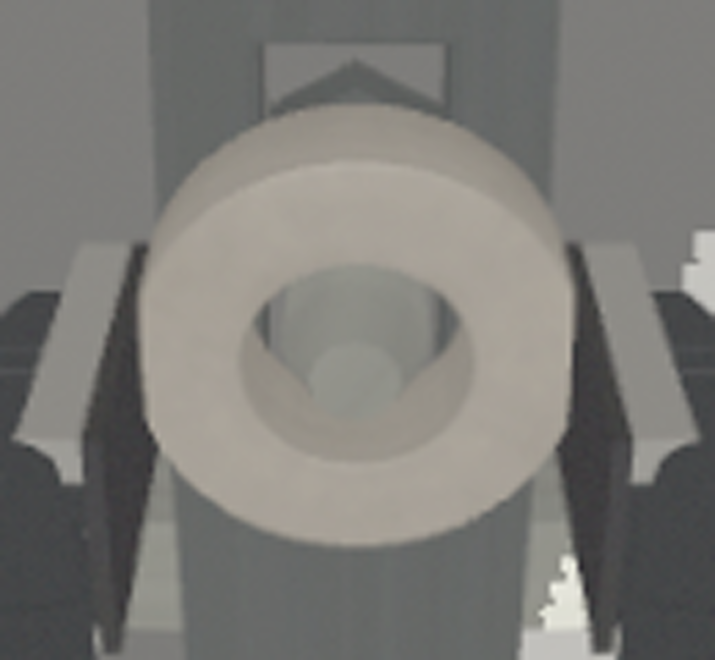

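Stud is inside the bore, unforced. Lower the rest gently.

```bash
python3 -m crank '0 0 3 0 0 0 0;0 0 2 0 0 0 0;0 0 0.8 0 0 0 0;0 0 0 0 0 0 0;0 0 0 0 0 0 0'; python3 -m crank '0 0 0.8 0 0 0 0;0 0 0 0 0 0 0;0 0 0 0 0 0 0'
python3 m.py pics/w38.png
```

```text
time: 34.3
ee_pos: [0.4967, -0.0526, 0.0479]
tool_rot: [3.125, -0.321, 0.0]
contact_force: [0.4, 0.3, -1.2]
gripper_width: 0.0393
time: 34.6
ee_pos: [0.4967, -0.0526, 0.047]
tool_rot: [3.125, -0.321, 0.0]
contact_force: [0.2, 0.4, -0.9]
gripper_width: 0.0393
t 34.65 tcp [496.7 -52.6  47. ] jaw -101.72 w 39.0 F [-0.3 -0.1 -0.9] q7 -1.28
turn tool deg [ 0.01 -0.01  0.03] then shift tool mm [  0.4  -0.2 -28. ]  | shift w/o turn [  0.4  -0.2 -28. ] tilt [ 1.e-04 -2.e-04 -1.e+00]
collar in tool [ 2.58333333 -1.41666667] 3661
stud pts 381 [  3.36780508  -1.29915228 -22.11484771]
```

```bash
python3 -m crank '0 0 0.6 0 0 0 0;0 0 0 0 0 0 0;0 0 0 0 0 0 0'; python3 -m crank '0 0 0 0 0 0 60;0 0 0 0 0 0 65;0 0 0 0 0 0 65;0 0 0 0 0 0 65'
python3 - <<'E'
from h import *
goto(498,-52.8,33,78.25)
d,s=wrist(); cv2.imwrite("pics/w39.png",cv2.resize(d["frame"],(768,576)))
P,u,v=world_pts(d)
k=(np.hypot(P[:,0]-.499,P[:,1]+.0515)<.024)&(P[:,2]>.055)&(P[:,2]<.066)
T=P[k];A=np.c_[T[:,:2]-T[:,:2].mean(0),np.ones(len(T))]; print(k.sum(),"collar plane",np.round(np.linalg.lstsq(A,T[:,2],rcond=None)[0],4),rect(T))
E
```

```text
time: 34.95
ee_pos: [0.4968, -0.0526, 0.0465]
tool_rot: [3.125, -0.321, 0.0]
contact_force: [0.1, -0.9, 0.5]
gripper_width: 0.039
time: 35.35
ee_pos: [0.4967, -0.0526, 0.0464]
tool_rot: [3.125, -0.321, 0.0]
contact_force: [0.2, -0.8, 0.2]
gripper_width: 0.0555
t 35.35 tcp [496.7 -52.6  46.4] jaw -101.72 w 55.5 F [ 0.2 -0.8  0.2] q7 -1.28
turn tool deg [ 0.01 -0.01  0.03] then shift tool mm [ 1.3 -0.1 13.4]  | shift w/o turn [ 1.3 -0.1 13.4] tilt [ 1.e-04 -2.e-04 -1.e+00]
4197 collar plane [-0.0218  0.0064  0.0608] (array([499.4, -51.7]), array([41.2, 42.1]), 79.3)
```

View pics/w39.png

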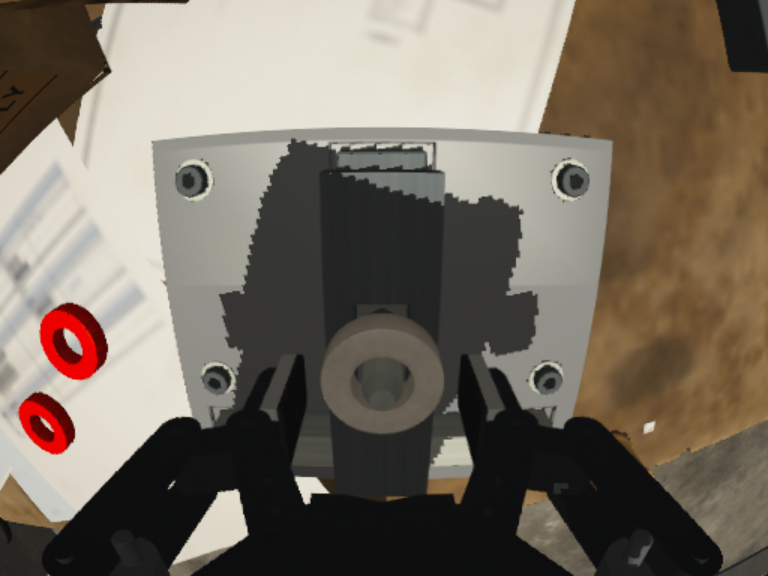

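```bash
python3 -m crank '0 0 -10 0 0 0 70;0 0 -40 0 0 0 75;0 0 -45 0 0 0 75;0 0 -30 0 0 0 75;-40 0 0 0 0 0 75;-40 0 0 0 0 0 75;0 0 0 0 0 0 75;0 0 0 0 0 0 75'
python3 - <<'E'
from h import *
goto(498,-52.8,33,78.25)
d,s=wrist(); cv2.imwrite("pics/w40.png",cv2.resize(d["frame"],(768,576)))
P,u,v=world_pts(d)
def pl(T,n):
    A=np.c_[T[:,:2]-T[:,:2].mean(0),np.ones(len(T))]; c=np.linalg.lstsq(A,T[:,2],rcond=None)[0]
    T=T[abs(T[:,2]-A@c)<.002]; A=np.c_[T[:,:2]-T[:,:2].mean(0),np.ones(len(T))]; c=np.linalg.lstsq(A,T[:,2],rcond=None)[0]; print(n,len(T),np.round(c,4),rect(T))
pl(P[(np.hypot(P[:,0]-.499,P[:,1]+.0515)<.024)&(P[:,2]>.0585)&(P[:,2]<.064)],"collar")
near=np.hypot(P[:,0]-.499,P[:,1]+.0515)<.13
pl(P[near&(P[:,2]>.0445)&(P[:,2]<.0495)],"strap")
for o in r.cut_out("fixture_plate","wrist")[:1]:
    Q,_,_=world_pts(d,o["pixels"]);print("plate",rect(Q[abs(Q[:,2]-.018)<.003]))
pl(P[near&(P[:,2]>.031)&(P[:,2]<.035)&(P[:,0]<.5)],"bar")
pl(P[near&(P[:,2]>.031)&(P[:,2]<.035)&(P[:,0]>.53)],"block")
e=r.get_image("scene"); cv2.imwrite("pics/s40.png",cv2.resize(e["frame"][160:270,200:360],None,fx=5,fy=5,interpolation=cv2.INTER_CUBIC))
E
```

```text
time: 36.2
ee_pos: [0.4438, -0.0401, 0.1763]
tool_rot: [-3.12, 0.325, 0.012]
contact_force: [-0.4, 0.4, -0.2]
gripper_width: 0.0639
t 36.2 tcp [443.8 -40.1 176.3] jaw -101.9 w 63.9 F [-0.4  0.4 -0.2] q7 -1.7
turn tool deg [-0.25  0.47 -0.15] then shift tool mm [ 55.6   1.4 143.3]  | shift w/o turn [ 56.8   1.8 142.9] tilt [-0.0072  0.0059 -1.    ]
collar 1371 [-0.0034  0.      0.061 ] (array([498.8, -51.1]), array([41.6, 41.4]), 77.5)
strap 4507 [-0.0001  0.0003  0.047 ] (array([499.4, -51.5]), array([ 40.4, 135.9]), 77.9)
plate (array([498.5, -51.2]), array([191. , 168.7]), 78.3)
bar 1920 [0.0027 0.0003 0.033 ] (array([446.3, -41.1]), array([159.8,  18.4]), 78.1)
block 133 [-0.1469  0.0331  0.0329] (array([570.2, -65.8]), array([31. ,  3.5]), 77.8)
```

View pics/w40.png

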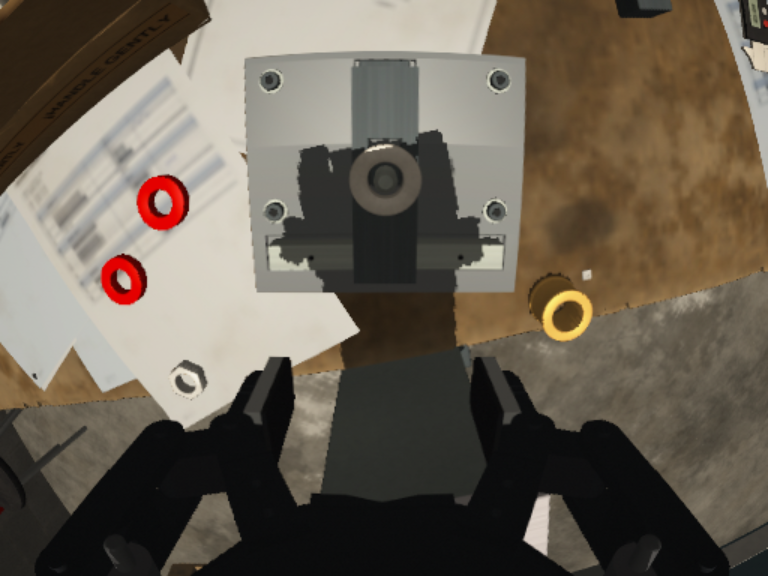

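View pics/s40.png

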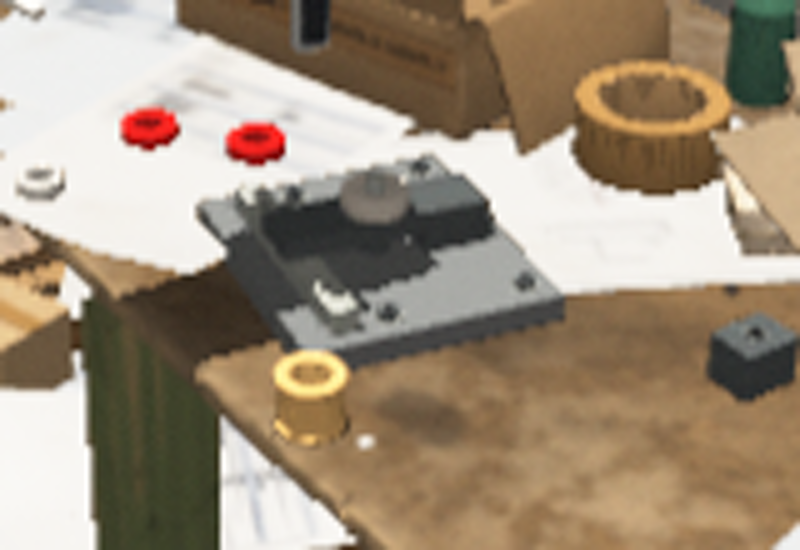

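```bash
python3 -c "
from workcell import r
print(r.sign_off())"
```

```text
the job is handed in; nothing more can be done
None
```

The strap clamp is set up in the order you asked and handed in at about 36 s of the 136 s allowed. One pressing force during the block placing may have come close to a limit or passed it; the report gave no verdict.

- **Seats:** the bar's top measured z 33.0 mm. The low block's top measured 33.1 mm before the strap covered it. Both match their seat floors.
- **Strap:** it lies level, with its top at 47.0 mm and the stud through its slot. It is centred on the plate to about 1 mm.
- **Collar:** it sits flat on the strap over the stud, with its top at 61.0 mm. The high block, bush, thin rod and red look-alikes were not touched.

**Block placing:** my first lowering of the block stopped about 1.5 mm above the seat floor. I pushed to about 45 N vertically (about 50 N in total) before backing off; the wrist limit is 120 N. I think the fingertips were on the plate, but I did not confirm what was touching. If it was the gripper's body, this passed the 40 N limit. After I shifted the block and opened the gripper, it dropped fully into its seat.

**Last check that disagreed:** the final plane fit on the block was unusable, because only a thin strip shows past the strap. I relied on the measurement from before the strap went on.

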